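Load the scouring balls and open the descaler jug

ROBOT

A 6-joint arm with a two-finger parallel gripper is mounted at the origin on the work surface. World frame = base frame: x ahead of the robot, y to its left, z up, the work surface at z = 0. Lengths are in m, angles in rad, forces in N, time in s.
With the tool pointing down it reaches from about 0.35 to 0.775 m from the base axis. Payload 7.3 kg.
Tool frame: the origin (TCP) lies between the finger pads; the fingertips stand ahead of it and the grasp point (between the pads) lies 6 mm ahead of it (robot.tip_extent is the x of the fingertips in the tool frame, in m); x points along the fingers, z is the direction in which the jaws open and shut, and the axes are right-handed (so a half turn about x gives the same grasp; the last joint's range is limited). The gripper opens to 92 mm and grips with 3 to 60 N. Pads are 19 mm wide; open, the fingers measure 130 mm over their backs; the gripper's body (75 mm by 190 mm) begins 47 mm behind the grasp point.
Start: joints at [1.038, 0.342, 1.524, -0, 1.275, -0.146], TCP at [0.198, 0.486, 0.252] pointing down, gripper open.
Joint ranges: [-2.53, 2.53], [-0.77, 2.02], [0.04, 2.7], [-1, 4.14], [0.28, 2.66], [-3.11, 3.11]. Speed limits (rad/s): [2.57, 2.57, 3.14, 3.14, 3.14, 3.14].

INTERFACE

Orientations are given as [roll, pitch, yaw] about the fixed x, y, z axes, in that order (R = Rz(yaw) Ry(pitch) Rx(roll)).
In Python, from cell import robot gives the robot as it stands. The module is installed in compiled form; this text tells all that it offers.
- The arm moves only by the shell command python3 -m creep 'ROWS' [FORCE]. ROWS is JSON, a list of rows, each an object with "translation": the shift along the tool's x, y, z in m, a list of three; "twist": the turn, a rotation vector about the tool's x, y, z in rad, a list of three; "hand": the opening in per cent of the stroke, from 0 (shut) to 100 (fully open). A call has 1 to 5 rows; each row is the pose to reach, as a shift and turn from the pose measured when the call began, along the tool's axes at that moment; what a row does not reach only later rows make up. A row lasts 1/10 s, in which the tool goes at most 50 mm and 8.59 degrees, less where a joint would pass 70% of its speed; a pose out of reach is approached as far as the arm can. A call with a gripper value outside its range is refused whole. The fingers move at their own pace and stop on an object; FORCE is the grip in N (left out, the last holds). Time passes only in rows, so rows that repeat a pose let the fingers close. It gives the time, the measured TCP pose, the force and the opening at its end, in the units of the state.
- robot.observe(): the state, without advancing time (a new reading comes with each control period).
- robot.read_camera(name): name is "scene" or "top" or "wrist"; returns the picture (400x640x3 uint8, blue, green, red); there is no depth.
- robot.calibration(name): a dict with "intrinsics" (3x3 intrinsics, pixels), "dist" ([k1, k2, p1, p2, k3] as OpenCV has them; the pictures are not rectified), "cam_to_world" (4x4, takes a point from camera to world coordinates); the wrist camera has in their place "mount" (4x4, takes a point from camera to tool coordinates, whose origin is the TCP and whose axes are the tool frame's). Camera axes: x right, y up, looking along -z (the intrinsics and any distortion apply to the point x, -y, -z); pixel columns grow to the right and rows downward; lengths in m; the calibration is good to about 2 mm. A picture is of the moment at which its call begins: read the wrist's pose just before it. calibration takes no time and is no camera call.
- robot.hand_in(): hands the job in, once; it reports no verdict.
The state is a dict: "time": time; "qpos": joint angles; "qvel": joint speeds; "joint_efforts": joint torques, N m; "tool_pos": TCP position; "tool_rot": TCP orientation; "contact_force": force on the tool from outside, world axes, zero at the start; "torque": the same for the moment, N m; "opening": finger opening in m.
Only numpy, scipy, OpenCV 4.12 (cv2) and the standard library are available. Lean on these libraries where they do the work, as an engineer would, in place of code of your own. Each camera call takes 0.05 s, during which the arm holds its last target. There are 200 camera calls.

TASK

Get the top steamer tier ready for descaling: take the small pouring tray by its arched handle, tip it over the tier until all five ceramic scouring balls lie in the tier, and stand the tray upright on the table again. Then open the descaler jug: press its safety cap down, twist it anticlockwise by about a sixth of a turn while it is down, lift it off and finish while still holding the cap upright in the gripper, clear above the jug's mouth (a hand's width or so), without setting it down or letting go. Leave the sugar bowl, salt shaker and mug where they stand.

Things in the scene. Friction and masses are not known exactly. Their poses are not given: they have to be found in the camera images.
- tier_floor (a point): Centre of the inner floor of the open top tier of a stack of three nested aluminium steamer tiers on a round grey melamine tray (250 mm across), all fixed, 72 mm above the table. The top tier is 194 mm across inside at the rim, about 175 mm at the floor; its rim is 56 mm above this point. z up. The stack stands left or right, the jug on the other side.
- tray_grip (a point): Middle of the crossbar of the pouring tray's arched handle, 85 mm above the table when the tray stands. The crossbar runs along the tray's y, is 12 mm thick (along x), 20 mm high, 106 mm long between the handle posts; free room below it down to 45 mm above the table. The pouring edge lies 65 mm ahead (+x) of and 62 mm below this point. z: the tray's up.
- ball0_center (a point): Centre of a white ceramic scouring ball, 25 mm across, 20 g, one of five alike lying at the rear of the tray at the start; they roll freely.
- ball1_center (a point): Centre of a white ceramic scouring ball, 25 mm across, 20 g, one of five alike lying at the rear of the tray at the start; they roll freely.
- ball2_center (a point): Centre of a white ceramic scouring ball, 25 mm across, 20 g, one of five alike lying at the rear of the tray at the start; they roll freely.
- ball3_center (a point): Centre of a white ceramic scouring ball, 25 mm across, 20 g, one of five alike lying at the rear of the tray at the start; they roll freely.
- ball4_center (a point): Centre of a white ceramic scouring ball, 25 mm across, 20 g, one of five alike lying at the rear of the tray at the start; they roll freely.
- cap_bar (a point): Centre of the upright grip bar on top of the jug's white safety cap. The bar runs along the cap's x, 46 mm long, 12 mm thick (along y), 25 mm high; the flat round top of the cap (58 mm across) lies 12.5 mm below this point, the lower edge of its skirt 35.5 mm below it. z up.
- jug_mouth (a point): Centre of the top of the neck of a white plastic descaler jug, 190 mm above the table; neck 34 mm across. z up, x through the two lugs on the neck, parallel to the cap's x while the cap is locked. The closed cap's grip-bar centre lies 23.5 mm above this point.
- seal (a joint): Spring seal disc in the jug's mouth, under the cap: how far it is pushed down, m. 0 = up (cap at rest or off), 0.004 = just enough for the cap to turn, 0.007 = cap fully pressed.
- sugar_bowl: Turquoise ceramic sugar bowl with closed hinged lid, 98 mm across, 100 mm high, loose; a bystander beyond the tray. Origin at the centre of its underside.
- salt_shaker: Small glass salt shaker with steel top, 44 mm across, 75 mm high, loose; a bystander. Origin at the centre of its underside.
- mug: Terracotta mug, 80 mm across, 90 mm high, loose; a bystander. Origin at the centre of its underside.
- cap: The loose push-and-turn cap, 45 g; origin: centre of the skirt's lower edge. Locked until pressed down 4 mm or more (spring 4 N at first, 8 N at 7 mm, where it bottoms hard). Held down, it turns anticlockwise seen from above; at 1.0 to 1.23 rad from its start (aim for 1.12) it is free and lifts straight off the neck (clear after about 20 mm). A stop comes at about 1.27 rad.
- jug: The descaler jug, 110 mm across, 190 mm high, fixed in a steel cradle screwed to the table; origin on the table under its centre.
- tray: Small loose grey pouring tray, 130 mm long (x), 118 mm wide (y), side and rear walls 45 mm high, rigid arched handle. Origin: centre of its underside. The +x end has no wall: it pours there. The floor rises 0.14 rad towards it, so the balls stay at the rear (-x) until that end is tipped down by well over 0.14 rad (0.6 rad empties it). About 0.26 kg, balls 0.1 kg more.
Mind the look-alikes: they are no part of the job. Leave any purple or yellow look-alike of the cap alone.

How it is judged:
By the outcome, as a careful person would: the job done as asked, in the order asked, and still so for the second after the job is handed in, while the arm keeps its last pose, push and grip.
It also fails if it takes over 67 s, if anything falls off the work surface, if the arm or the gripper's body presses on something with over 40 N, if the wrist force passes 120 N, or if a joint passes its speed limit or range.

## Working session

There is one attempt and no reset: what is moved stays moved. The work goes in short steps, Python scripts to look and compute and a shell command to move; the robot and the scene stay as the last step left them, time stands still between calls to the robot, and variables do not carry over. Pictures are saved under pics/ and viewed, about 8 in all and at most 12, crops included, and the job is handed in when it is done.

```bash
mkdir -p pics; cat > h.py <<'E'
import numpy as np, cv2
from cell import robot
from scipy.spatial.transform import Rotation as R
def pose():
    s=robot.observe(); T=np.eye(4); T[:3,:3]=R.from_euler('xyz',s['tool_rot']).as_matrix(); T[:3,3]=s['tool_pos']; return T,s
def grab(name,fn=None):
    T,_=pose(); im=robot.read_camera(name); c=robot.calibration(name)
    M=c['cam_to_world'] if 'cam_to_world' in c else T@np.array(c['mount'])
    if fn: cv2.imwrite('pics/'+fn,im)
    return im,(np.array(c['intrinsics'],float),np.array(c['dist'],float),np.array(M))
def ray(cal,uv):
    K,d,M=cal; p=cv2.undistortPoints(np.array([[uv]],float),K,d)[0,0]
    v=M[:3,:3]@np.array([p[0],-p[1],-1]); return M[:3,3],v
def onz(cal,uv,z):
    o,v=ray(cal,uv); return o+v*(z-o[2])/v[2]
def tri(rays):
    A=np.zeros((3,3));b=np.zeros(3)
    for o,v in rays:
        v=v/np.linalg.norm(v);P=np.eye(3)-np.outer(v,v);A+=P;b+=P@o
    return np.linalg.solve(A,b)
def proj(cal,X):
    K,d,M=cal; p=np.linalg.inv(M)@np.append(X,1); 
    return cv2.projectPoints(np.array([[p[0],-p[1],-p[2]]]),np.zeros(3),np.zeros(3),K,d)[0][0,0]
E
python3 - <<'E'
from h import *
for n in('top','scene'):
    im,c=grab(n,n+'0.png'); print(n,c[2].round(3).tolist(),c[0].round(1).tolist())
s=robot.observe();print(s,robot.tip_extent);print(robot.calibration('wrist'))
E
```

```text
top [[0.016, 0.985, -0.173, 0.417], [-1.0, 0.018, 0.011, -0.002], [0.014, 0.173, 0.985, 0.97], [0.0, 0.0, 0.0, 1.0]] [[382.7, 0.0, 321.1], [0.0, 382.7, 194.7], [0.0, 0.0, 1.0]]
scene [[0.692, -0.514, 0.507, 1.052], [0.722, 0.482, -0.497, -0.501], [0.011, 0.71, 0.704, 0.828], [0.0, 0.0, 0.0, 1.0]] [[375.3, 0.0, 317.3], [0.0, 375.3, 198.0], [0.0, 0.0, 1.0]]
{'time': 0.1, 'qpos': array([ 1.03796731e+00,  3.42684432e-01,  1.52490876e+00, -1.33492064e-05,
        1.27537690e+00, -1.45991841e-01]), 'qvel': array([-0.00156339, -0.00131867, -0.00201539,  0.00041373,  0.00076519,
        0.00087807]), 'joint_efforts': array([ 1.69637944e-03, -4.32002807e+01, -2.44694030e+01,  7.20320782e-02,
        5.26177045e-02,  3.28254970e-06]), 'tool_pos': array([0.1978785 , 0.48593907, 0.25110258]), 'tool_rot': array([ 3.00486815,  1.56941883, -2.09435411]), 'contact_force': array([-0.36905976, -0.54754915, -0.2367944 ]), 'torque': array([-0.03543261, -0.06301445,  0.01381784]), 'opening': 0.09175169149309019} 0.025
{'intrinsics': array([[313.06454373,   0.        , 319.43003473],
       [  0.        , 313.06454373, 200.00483351],
       [  0.        ,   0.        ,   1.        ]]), 'dist': array([-0.04602503,  0.        ,  0.        ,  0.        ,  0.        ]), 'mount': array([[ 5.00056298e-04,  2.98906713e-01, -9.54282205e-01,
        -1.33108177e-01],
       [ 8.92235111e-04,  9.54281811e-01,  2.98907057e-01,
         8.17386554e-02],
       [ 9.99999477e-01, -1.00091445e-03,  2.10499565e-04,
        -1.27353218e-03],
       [ 0.00000000e+00,  0.00000000e+00,  0.00000000e+00,
         1.00000000e+00]])}
```

View pics/top0.png

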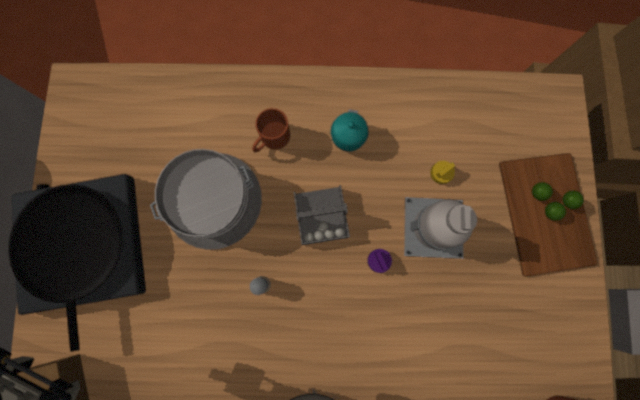

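View pics/scene0.png

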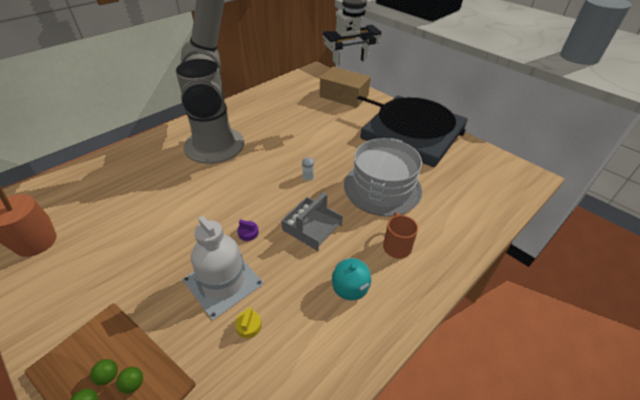

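The top view shows the tier at (203,193), the tray at (322,216) with the balls at its rear (330,235), and the white cap on the jug at (460,218). The look-alikes are purple at (380,260) and yellow at (443,172), both loose on the table. The target is the white cap on the jug's neck. I'll enlarge to confirm.

```bash
python3 - <<'E'
from h import *
t=cv2.imread('pics/top0.png');s=cv2.imread('pics/scene0.png')
a=cv2.resize(t[180:250,290:360],None,fx=5.6,fy=5.6,interpolation=cv2.INTER_CUBIC)
b=cv2.resize(t[190:260,410:480],None,fx=5.6,fy=5.6,interpolation=cv2.INTER_CUBIC)
c=cv2.resize(s[190:240,275:375],None,fx=4,fy=4,interpolation=cv2.INTER_CUBIC)
d=cv2.resize(s[205:255,175:275],None,fx=4,fy=4,interpolation=cv2.INTER_CUBIC)
m=np.vstack([np.hstack([a,b]),np.hstack([c,d])[:,:784]])
m=cv2.convertScaleAbs(m,alpha=1.6)
cv2.imwrite('pics/m1.png',m)
E
```

```text
(no output)
```

View pics/m1.png

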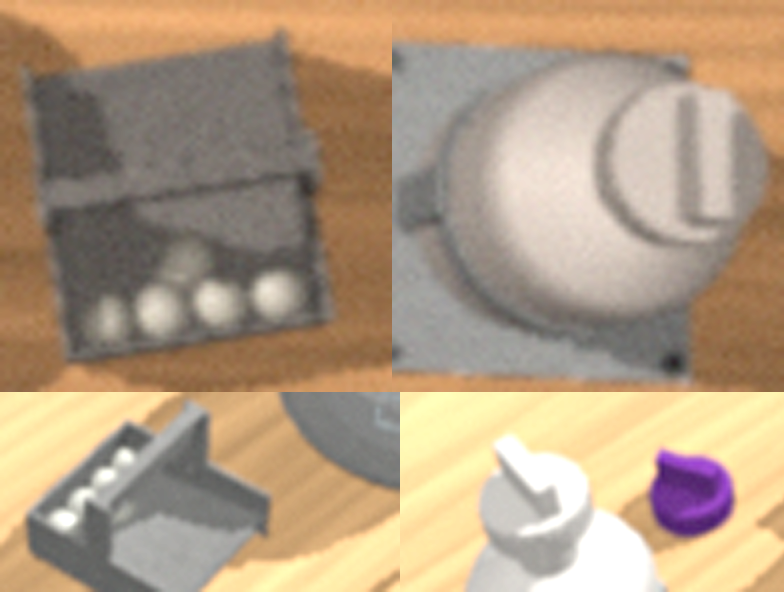

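The crop shows the crossbar at top-view pixel (322.1,212.5), running from (297,215) to (347,211). The white cap is the one on the jug's neck, with its bar's top centre at (467.9,217.7) and the bar running along world x. The purple and yellow caps lie loose on the table, so they're not the target.

```bash
python3 - <<'E'
from h import *
_,ct=grab('top');_,cs=grab('scene')
f=lambda x:np.round(x,4)
a=onz(ct,(297.5,214.3),.095);b=onz(ct,(346.5,210.7),.095)
print('bar top',f(a),f(b),f((a+b)/2),'len',np.linalg.norm(a-b),'yaw tray',np.degrees(np.arctan2(*(a-b)[[1,0]])))
for uv in((322.5,194),(298.8,218.3)): print('scene',f(onz(cs,uv,.095)))
# tray pour edge corners/rear corners top at 45mm ; front edge corners
for uv in((290+25/5.6,180+72/5.6),(290+283/5.6,180+35/5.6),(290+68/5.6,180+358/5.6),(290+330/5.6,180+320/5.6)): print('wall',f(onz(ct,uv,.045)))
print('tri',f(tri([ray(ct,(322.1,212.5)),ray(cs,((322.5+298.8)/2,206.2))])))
u=onz(ct,(467.9,217.7),.226);print('cap',f(u))
for uv in((410+322/5.6,190+92/5.6),(410+324/5.6,190+218/5.6)):print('capend',f(onz(ct,uv,.226)))
s0=(175+103/4+0,205+(443-392)/4);s1=(0,0)
for uv in((175+(507-400)/4,205+(440-392)/4),(175+(555-400)/4,205+(495-392)/4)):print('capscene',f(onz(cs,uv,.226)))
# tier rim: bright ring -> hough-free: contour
im=cv2.imread('pics/top0.png');g=cv2.cvtColor(im,6);hsv=cv2.cvtColor(im,40)
m=((hsv[...,1]<60)&(g>60)).astype(np.uint8);m[:,:145]=0;m[:,265:]=0;m[:140]=0;m[250:]=0
cv2.imwrite('pics/tm.png',np.hstack([cv2.resize(im[140:255,145:270],None,fx=3,fy=3),cv2.cvtColor(cv2.resize(m[140:255,145:270]*255,None,fx=3,fy=3),8)]))
for uv in((157,195),(250,195),(203,151),(203,239)):print('rim',f(onz(ct,uv,.128)))
for n,uv,z in(('salt',(260,285),.075),('bowl',(350,131),.08),('mug',(273,128),.09)):print(n,f(onz(ct,uv,z)))
E
```

```text
bar top [0.5247 0.0423 0.095 ] [ 0.5351 -0.0704  0.095 ] [ 0.5299 -0.0141  0.095 ] len 0.11323471871771054 yaw tray 95.2693346703998
scene [0.5229 0.0373 0.095 ]
scene [ 0.5459 -0.0722  0.095 ]
wall [0.5837 0.0537 0.045 ]
wall [ 0.6024 -0.0593  0.045 ]
wall [0.4595 0.0318 0.045 ]
wall [ 0.4776 -0.0806  0.045 ]
tri [ 0.5305 -0.0146  0.0884]
cap [ 0.5077 -0.301   0.226 ]
capend [ 0.5302 -0.3013  0.226 ]
capend [ 0.4854 -0.2999  0.226 ]
capscene [ 0.4905 -0.2986  0.226 ]
capscene [ 0.5412 -0.3011  0.226 ]
rim [0.5581 0.3569 0.128 ]
rim [0.562  0.1478 0.128 ]
rim [0.6619 0.2604 0.128 ]
rim [0.4622 0.2464 0.128 ]
salt [0.363  0.1247 0.075 ]
bowl [ 0.7332 -0.0793  0.08  ]
mug [0.7334 0.1074 0.09  ]
```

View pics/tm.png

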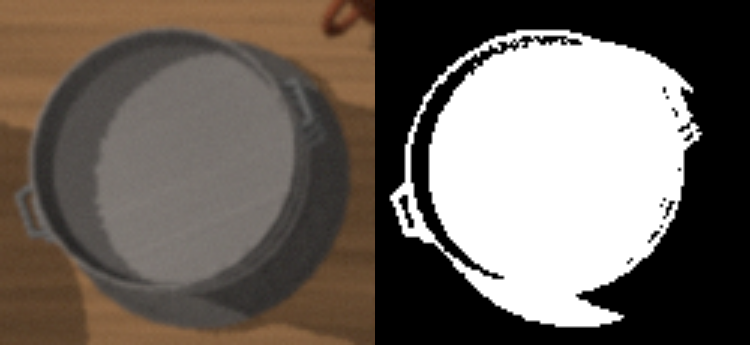

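Tier and rim edges are at (155.7..244, 149.3..236), about 198 mm across, which matches the given size. The walls give a tray yaw of about 9.7°, and the triangulated bar top fits the given height. Next I'll work out the approach move.

```bash
cat >> h.py <<'E'
def down(yaw):  # tool x down, tool z along yaw direction
    x=np.array([0,0,-1.]);z=np.array([np.cos(yaw),np.sin(yaw),0]);return np.column_stack([x,np.cross(z,x),z])
def go(p,Rt,off=.006):  # p: grasp point target
    T,s=pose(); p=np.array(p)-Rt[:,0]*off; A=T[:3,:3]
    tr=A.T@(p-T[:3,3]); rv=R.from_matrix(A.T@Rt).as_rotvec()
    print('tr',tr.round(4).tolist(),'tw',rv.round(4).tolist(),'rows',np.linalg.norm(tr)/.05,np.linalg.norm(rv)/.15)
def st():
    T,s=pose(); print(round(s['time'],2),'grasp',(T[:3,3]+.006*T[:3,0]).round(4),'x',T[:3,0].round(3),'z',T[:3,2].round(3),'q',s['qpos'].round(2),'F',s['contact_force'].round(1),'open',round(s['opening'],4))
E
python3 - <<'E'
from h import *
_,ct=grab('top')
a=[onz(ct,u,.128) for u in((155.7,192.7),(244,192.7),(199.8,149.3),(199.8,236))];print(np.round(a,4),np.mean(a,0))
st()
for y in(9.7,189.7): go((.53,-.014,.20),down(np.radians(y)))
E
```

```text
[[0.5633 0.3603 0.128 ]
 [0.567  0.1615 0.128 ]
 [0.6658 0.268  0.128 ]
 [0.4686 0.2539 0.128 ]] [0.56618104 0.26095059 0.128     ]
0.25 grasp [0.198  0.4861 0.2454] x [-0.    -0.001 -1.   ] z [ 0.377  0.926 -0.001] q [ 1.04  0.34  1.52 -0.    1.28 -0.15] F [-0.4  0.1 -0.2] open 0.0919
tr [0.0456, -0.4961, -0.3379] tw [1.0147, -0.0006, 0.0003] rows 12.03988807168165 6.764719328643548
tr [0.0456, -0.4961, -0.3379] tw [-2.1269, -0.0003, -0.0007] rows 12.03988807168165 14.17923326853112
```

```bash
python3 -m creep '[{"translation":[0,-0.05,-0.034],"twist":[0.1,0,0],"hand":100},{"translation":[0,-0.1,-0.068],"twist":[0.2,0,0],"hand":100},{"translation":[0,-0.15,-0.1],"twist":[0.3,0,0],"hand":100},{"translation":[0,-0.2,-0.136],"twist":[0.4,0,0],"hand":100},{"translation":[0,-0.25,-0.17],"twist":[0.5,0,0],"hand":100}]' 20; python3 -c "
from h import *
st();go((.53,-.014,.20),down(np.radians(9.7)))"
```

```text
time: 0.75
tool_pos: [0.3372, 0.2764, 0.2516]
tool_rot: [-1.99, 1.57, -1.309]
contact_force: [1.0, -0.0, -0.4]
opening: 0.0915
0.75 grasp [0.3372 0.2764 0.2456] x [ 0. -0. -1.] z [ 0.777  0.629 -0.   ] q [ 0.51  0.18  1.75 -0.    1.21 -0.17] F [ 1.  -0.  -0.4] open 0.0915
tr [0.0457, -0.3471, -0.0328] tw [0.5111, -0.0001, 0.0004] rows 7.031839997865489 3.407395395748285
```

```bash
python3 -m creep '[{"translation":[0.046,-0.347,-0.033],"twist":[0.511,0,0],"hand":60},{"translation":[0.046,-0.347,-0.033],"twist":[0.511,0,0],"hand":60},{"translation":[0.046,-0.347,-0.033],"twist":[0.511,0,0],"hand":60},{"translation":[0.046,-0.347,-0.033],"twist":[0.511,0,0],"hand":60},{"translation":[0.046,-0.347,-0.033],"twist":[0.511,0,0],"hand":60}]'; python3 -c "
from h import *
st();go((.53,-.014,.20),down(np.radians(9.7)))"
```

```text
time: 1.25
tool_pos: [0.4741, 0.0694, 0.2189]
tool_rot: [-0.658, 1.57, -0.49]
contact_force: [0.3, 1.0, -0.4]
opening: 0.0575
1.25 grasp [0.4741 0.0694 0.2129] x [ 0. -0. -1.] z [0.986 0.166 0.   ] q [-0.01  0.29  1.7  -0.    1.15 -0.18] F [ 0.3  1.  -0.4] open 0.0575
tr [0.013, -0.0915, 0.0413] tw [-0.0021, 0.0004, 0.0003] rows 2.0247936704235396 0.01460651455211831
```

```bash
python3 -m creep '[{"translation":[0.013,-0.0915,0.041],"twist":[-0.002,0,0],"hand":60},{"translation":[0.013,-0.0915,0.041],"twist":[-0.002,0,0],"hand":60},{"translation":[0.013,-0.0915,0.041],"twist":[-0.002,0,0],"hand":60}]'; python3 -c "
from h import *
st();im,c=grab('wrist','w1.png')
cv2.imwrite('pics/w1.png',cv2.convertScaleAbs(im,alpha=1.5))
for d in(-1,0,1):
  x=np.array([.53,-.014,.095])+d*.053*np.array([-np.sin(.169),np.cos(.169),0]);print(proj(c,x))"
```

```text
time: 1.55
tool_pos: [0.5319, -0.0187, 0.2048]
tool_rot: [-1.335, 1.569, -1.17]
contact_force: [0.4, 0.3, -0.7]
opening: 0.0551
1.55 grasp [ 0.5319 -0.0187  0.1988] x [ 0.001 -0.002 -1.   ] z [0.987 0.163 0.   ] q [-0.18  0.4   1.58 -0.    1.17 -0.34] F [ 0.4  0.3 -0.7] open 0.0551
[319.65463243 257.45207322]
[319.41230875 198.94161854]
[319.13775507 132.63649351]
```

View pics/w1.png

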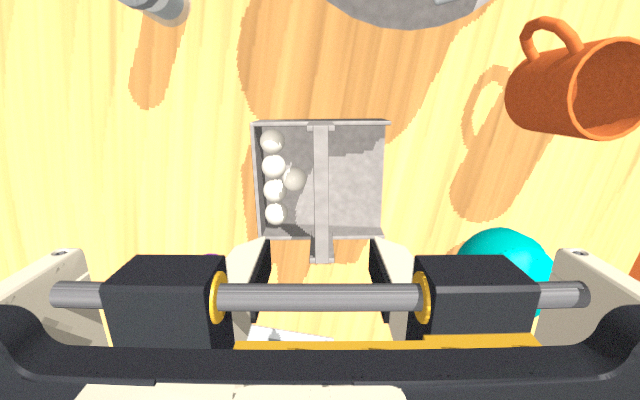

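The wrist picture shows the crossbar from (320,125) to (321,262), midway between the fingers, with all five balls at the rear around (275,180). The yaw agrees.

```bash
python3 -c "
from h import *
im,c=grab('wrist')
a=onz(c,(319.5,125),.095);b=onz(c,(321,262),.095);print(a,b,(a+b)/2,np.linalg.norm(a-b),np.degrees(np.arctan2(*(a-b)[[1,0]])))
m=(a+b)/2;st();go((m[0],m[1],.083),down(np.radians(9.7)))"
```

```text
[0.51900107 0.0460122  0.095     ] [ 0.53947202 -0.06833047  0.095     ] [ 0.52923654 -0.01115914  0.095     ] 0.11616068674337397 100.15021771194418
1.65 grasp [ 0.5297 -0.0149  0.1993] x [-0.001  0.    -1.   ] z [ 0.986  0.166 -0.001] q [-0.17  0.39  1.58  0.    1.17 -0.34] F [-1.   0.6 -0.1] open 0.055
tr [0.1163, 0.0037, 0.0003] tw [-0.0027, -0.001, -0.0004] rows 2.326985742039741 0.019156583970868953
```

```bash
python3 -m creep '[{"translation":[0.04,0.003,0],"twist":[0,0,0],"hand":60},{"translation":[0.08,0.003,0],"twist":[0,0,0],"hand":60},{"translation":[0.116,0.003,0],"twist":[0,0,0],"hand":60},{"translation":[0.116,0.003,0],"twist":[0,0,0],"hand":60},{"translation":[0.116,0.003,0],"twist":[0,0,0],"hand":30}]' 40
python3 -m creep '[{"translation":[0,0,0],"twist":[0,0,0],"hand":0},{"translation":[0,0,0],"twist":[0,0,0],"hand":0},{"translation":[0,0,0],"twist":[0,0,0],"hand":0},{"translation":[0,0,0],"twist":[0,0,0],"hand":0},{"translation":[0,0,0],"twist":[0,0,0],"hand":0}]' 40
python3 -c "
from h import *
st()"
```

```text
time: 2.15
tool_pos: [0.5289, -0.0108, 0.0901]
tool_rot: [2.647, 1.569, 2.815]
contact_force: [0.7, -0.6, 0.5]
opening: 0.0508
time: 2.65
tool_pos: [0.5297, -0.0109, 0.0908]
tool_rot: [0.101, 1.57, 0.269]
contact_force: [1.0, -0.1, -1.7]
opening: 0.0116
2.65 grasp [ 0.5297 -0.0109  0.0848] x [ 0.001  0.    -1.   ] z [0.986 0.167 0.001] q [-0.17  0.53  1.72  0.    0.89 -0.33] F [ 1.  -0.1 -1.7] open 0.0116
```

```bash
python3 -m creep '[{"translation":[-0.01,0,0],"twist":[0,0,0],"hand":0},{"translation":[-0.03,0,0],"twist":[0,0,0],"hand":0},{"translation":[-0.06,0,0],"twist":[0,0,0],"hand":0},{"translation":[-0.09,0,0],"twist":[0,0,0],"hand":0},{"translation":[-0.12,0,0],"twist":[0,0,0],"hand":0}]' 45
python3 -m creep '[{"translation":[-0.02,0,0],"twist":[0,0,0],"hand":0},{"translation":[-0.04,0,0],"twist":[0,0,0],"hand":0},{"translation":[-0.055,0,0],"twist":[0,0,0],"hand":0},{"translation":[-0.06,0,0],"twist":[0,0,0],"hand":0},{"translation":[-0.06,0,0],"twist":[0,0,0],"hand":0}]'
python3 -c "
from h import *
st();go((.466,.215,.25),down(np.radians(24.7)))"
```

```text
time: 3.15
tool_pos: [0.5288, -0.0109, 0.2118]
tool_rot: [2.444, 1.57, 2.612]
contact_force: [-0.2, 0.6, -4.2]
opening: 0.0118
time: 3.65
tool_pos: [0.5287, -0.0109, 0.2722]
tool_rot: [2.353, 1.57, 2.521]
contact_force: [0.1, -0.8, -5.0]
opening: 0.0119
3.65 grasp [ 0.5287 -0.0109  0.2662] x [-0.001  0.001 -1.   ] z [ 0.986  0.167 -0.001] q [-0.17  0.33  1.48  0.    1.33 -0.33] F [ 0.1 -0.8 -5. ] open 0.0119
tr [0.0163, 0.2332, -0.0241] tw [-0.2634, -0.0005, -0.0007] rows 4.700704352825109 1.7561788351099616
```

```bash
python3 -m creep '[{"translation":[0,0.015,-0.002],"twist":[-0.02,0,0],"hand":0},{"translation":[0,0.04,-0.004],"twist":[-0.05,0,0],"hand":0},{"translation":[0,0.07,-0.007],"twist":[-0.08,0,0],"hand":0},{"translation":[0,0.1,-0.01],"twist":[-0.11,0,0],"hand":0},{"translation":[0,0.13,-0.013],"twist":[-0.14,0,0],"hand":0}]'
python3 -c "
from h import *
st();go((.466,.215,.25),down(np.radians(24.7)))"
```

```text
time: 4.15
tool_pos: [0.4927, 0.1168, 0.271]
tool_rot: [2.632, 1.567, 2.942]
contact_force: [0.5, -0.4, -3.6]
opening: 0.0119
4.15 grasp [0.4927 0.1168 0.265 ] x [-0.004  0.001 -1.   ] z [ 0.952  0.305 -0.003] q [ 0.08  0.29  1.54  0.    1.31 -0.23] F [ 0.5 -0.4 -3.6] open 0.0119
tr [0.0152, 0.1017, 0.0046] tw [-0.1215, -0.0031, -0.002] rows 2.0578962281007107 0.8106929224770142
```

```bash
python3 -m creep '[{"translation":[0,0.03,0],"twist":[-0.04,0,0],"hand":0},{"translation":[0.003,0.06,0.002],"twist":[-0.08,0,0],"hand":0},{"translation":[0.006,0.085,0.004],"twist":[-0.1,0,0],"hand":0},{"translation":[0.01,0.1,0.0045],"twist":[-0.12,-0.003,0],"hand":0},{"translation":[0.015,0.102,0.0045],"twist":[-0.12,-0.003,0],"hand":0}]'
python3 - <<'E'
from h import *
st()
C=np.array([.566,.261]);d=np.array([np.cos(np.radians(24.7)),np.sin(np.radians(24.7))])
E=np.array([*(C-.045*d),.168]);D=np.array([*d,0]);K=np.array([0,0,1.])
Y=np.cross(K,D)
for th in(0,.1,.15,.2,.25,.3,.35,.4,.5,.6,.7,.8):
    Q=R.from_rotvec(Y*th).as_matrix()
    p=E-Q@(.065*D-.062*K); print(th,p.round(4)); go(p,Q@down(np.radians(24.7)))
im,c=grab('top');cv2.imwrite('pics/t2.png',cv2.convertScaleAbs(cv2.resize(im[120:300,120:380],None,fx=3,fy=3),alpha=1.5))
E
```

```text
time: 4.65
tool_pos: [0.4647, 0.2169, 0.2553]
tool_rot: [2.004, 1.568, 2.436]
contact_force: [-0.4, -0.5, -5.0]
opening: 0.0114
4.65 grasp [0.4647 0.2169 0.2493] x [-0.002  0.002 -1.   ] z [ 0.908  0.419 -0.001] q [ 0.29  0.32  1.55  0.    1.28 -0.15] F [-0.4 -0.5 -5. ] open 0.0114
0 [0.4661 0.215  0.23  ]
tr [0.0193, -0.0023, 0.0005] tw [0.0018, -0.0012, -0.0025] rows 0.3885157611316954 0.02174855496003139
0.1 [0.472  0.2178 0.2362]
tr [0.0131, -0.0023, 0.0076] tw [0.0019, 0.0988, -0.0024] rows 0.3069564987979592 0.6592828873750087
0.15 [0.4751 0.2192 0.239 ]
tr [0.0103, -0.0023, 0.0114] tw [0.0019, 0.1488, -0.0024] rows 0.3108431087766942 0.9925106866409771
0.2 [0.4784 0.2207 0.2417]
tr [0.0077, -0.0023, 0.0153] tw [0.002, 0.1988, -0.0023] rows 0.3457482421871759 1.3257914806047981
0.25 [0.4818 0.2223 0.2442]
tr [0.0053, -0.0023, 0.0193] tw [0.0021, 0.2488, -0.0023] rows 0.4036337872043296 1.6590933325548125
0.3 [0.4853 0.2239 0.2464]
tr [0.0031, -0.0023, 0.0235] tw [0.0021, 0.2988, -0.0022] rows 0.47607791010417666 1.9924056742940086
0.35 [0.489  0.2256 0.2485]
tr [0.0011, -0.0023, 0.0277] tw [0.0022, 0.3488, -0.0022] rows 0.557290213675417 2.3257239956755837
0.4 [0.4927 0.2273 0.2504]
tr [-0.0007, -0.0023, 0.0321] tw [0.0022, 0.3988, -0.0021] rows 0.6437989512821705 2.6590460479031037
0.5 [0.5003 0.2308 0.2536]
tr [-0.0036, -0.0023, 0.041] tw [0.0023, 0.4988, -0.002] rows 0.8253156257426059 3.3256968573351426
0.6 [0.5082 0.2344 0.2559]
tr [-0.0056, -0.0023, 0.0502] tw [0.0025, 0.5988, -0.0019] rows 1.0119249415509595 3.9923528740169534
0.7 [0.5162 0.2381 0.2573]
tr [-0.0067, -0.0023, 0.0596] tw [0.0026, 0.6988, -0.0018] rows 1.199829195941315 4.659011861796759
0.8 [0.5244 0.2419 0.2578]
tr [-0.0068, -0.0023, 0.069] tw [0.0027, 0.7988, -0.0017] rows 1.3870066331626714 5.325672704038778
```

View pics/t2.png

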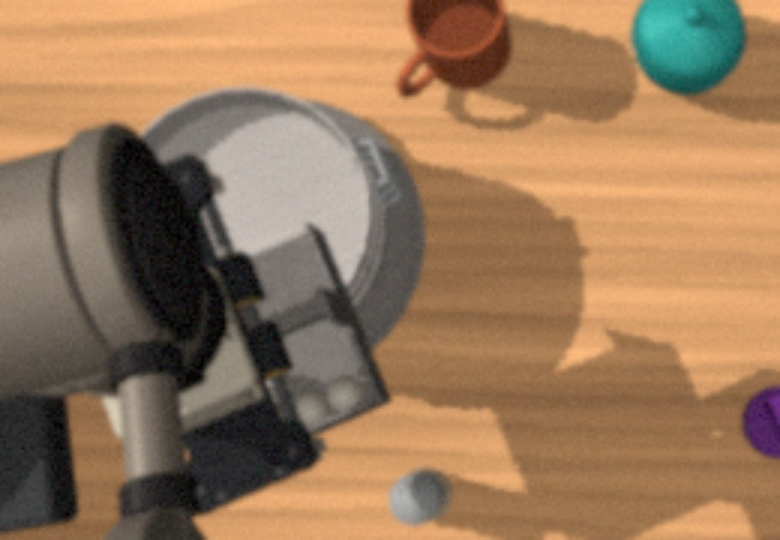

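The picture shows the pouring edge at about (350,315) in the crop, inside the tier's near rim, with the balls still at the tray's rear (330,395). I'll tip slowly.

```bash
cat > pour.py <<'E'
from h import *
import sys
st()
C=np.array([.566,.261]);a=np.radians(24.7);d=np.array([np.cos(a),np.sin(a)])
E=np.array([*(C-.045*d),.168]);D=np.array([*d,0]);K=np.array([0,0,1.]);Y=np.cross(K,D)
for th in map(float,sys.argv[1:]):
    Q=R.from_rotvec(Y*th).as_matrix(); print(th,end=' '); go(E-Q@(.065*D-.062*K),Q@down(a))
E
python3 -m creep '[{"translation":[0.013,-0.0023,0.0076],"twist":[0,0.1,0],"hand":0},{"translation":[0.010,-0.0023,0.0114],"twist":[0,0.15,0],"hand":0},{"translation":[0.009,-0.0023,0.0134],"twist":[0,0.175,0],"hand":0},{"translation":[0.0077,-0.0023,0.0153],"twist":[0,0.2,0],"hand":0},{"translation":[0.0065,-0.0023,0.0173],"twist":[0,0.225,0],"hand":0}]'
python3 pour.py .25 .275 .3 .325 .35
```

```text
time: 5.2
tool_pos: [0.4819, 0.2199, 0.2474]
tool_rot: [3.133, 1.342, -2.72]
contact_force: [0.1, -0.6, -3.9]
opening: 0.0113
5.2 grasp [0.4807 0.2193 0.2415] x [-0.207 -0.093 -0.974] z [ 0.885  0.406 -0.227] q [ 0.3   0.48  1.34 -0.03  1.55 -0.13] F [ 0.1 -0.6 -3.9] open 0.0113
0.25 tr [-0.0031, 0.0022, 0.0017] tw [-0.0008, 0.0207, -0.0021] rows 0.08350869235017275 0.13911768237113495
0.275 tr [-0.0046, 0.0022, 0.0035] tw [-0.0008, 0.0457, -0.0021] rows 0.12444846558920318 0.3053267312305638
0.3 tr [-0.0062, 0.0022, 0.0053] tw [-0.0008, 0.0707, -0.0022] rows 0.1684317736769441 0.4718586942818853
0.325 tr [-0.0076, 0.0022, 0.0071] tw [-0.0007, 0.0957, -0.0022] rows 0.21356773247753902 0.6384609410431061
0.35 tr [-0.0091, 0.0023, 0.009] tw [-0.0007, 0.1207, -0.0022] rows 0.25923423166594434 0.8050898399548776
```

```bash

python3 -m creep '[{"translation":[-0.002,0.002,0.001],"twist":[0,0.01,0],"hand":0},{"translation":[-0.0031,0.0022,0.0017],"twist":[0,0.02,0],"hand":0},{"translation":[-0.004,0.0022,0.0026],"twist":[0,0.034,0],"hand":0},{"translation":[-0.0046,0.0022,0.0035],"twist":[0,0.046,0],"hand":0},{"translation":[-0.0062,0.0022,0.0053],"twist":[0,0.07,0],"hand":0}]'
python3 pour.py .32 .34 .36 .4 .45
```

```text
time: 5.7
tool_pos: [0.4869, 0.2245, 0.2525]
tool_rot: [3.135, 1.271, -2.718]
contact_force: [0.2, 0.3, -4.1]
opening: 0.0114
5.7 grasp [0.4852 0.2238 0.2467] x [-0.269 -0.122 -0.955] z [ 0.868  0.399 -0.296] q [ 0.31  0.53  1.25 -0.03  1.65 -0.12] F [ 0.2  0.3 -4.1] open 0.0114
0.32 tr [-0.0011, 0.0001, 0.0016] tw [-0.0007, 0.0199, -0.0022] rows 0.03854878660179112 0.13362714728297292
0.34 tr [-0.0023, 0.0001, 0.003] tw [-0.0007, 0.0399, -0.0022] rows 0.07592909760100823 0.26653172963800276
0.36 tr [-0.0035, 0.0001, 0.0044] tw [-0.0007, 0.0599, -0.0022] rows 0.1135067647279674 0.39972196791911047
0.4 tr [-0.0059, 0.0001, 0.0074] tw [-0.0006, 0.0999, -0.0022] rows 0.1887495533977738 0.6662741553232588
0.45 tr [-0.0087, 0.0001, 0.0111] tw [-0.0006, 0.1499, -0.0022] rows 0.282756383249048 0.9995502299997094
```

```bash

python3 -m creep '[{"translation":[-0.0011,0,0.0016],"twist":[0,0.02,0],"hand":0},{"translation":[-0.0023,0,0.003],"twist":[0,0.04,0],"hand":0},{"translation":[-0.0035,0,0.0044],"twist":[0,0.06,0],"hand":0},{"translation":[-0.005,0,0.006],"twist":[0,0.08,0],"hand":0},{"translation":[-0.0059,0,0.0074],"twist":[0,0.1,0],"hand":0}]'
python3 pour.py .45 .5 .55 .6 .65
```

```text
time: 6.2
tool_pos: [0.4951, 0.2282, 0.256]
tool_rot: [3.137, 1.169, -2.716]
contact_force: [-0.7, 0.1, -3.6]
opening: 0.0115
6.2 grasp [0.493  0.2273 0.2505] x [-0.356 -0.161 -0.921] z [ 0.837  0.384 -0.391] q [ 0.31  0.61  1.14 -0.04  1.79 -0.12] F [-0.7  0.1 -3.6] open 0.0115
0.45 tr [-0.003, 0.0002, 0.0032] tw [-0.0005, 0.0486, -0.0021] rows 0.08838181557631311 0.3242802583830933
0.5 tr [-0.006, 0.0002, 0.0069] tw [-0.0005, 0.0986, -0.0022] rows 0.18232806101066912 0.6574443652660915
0.55 tr [-0.0088, 0.0002, 0.0106] tw [-0.0004, 0.1486, -0.0022] rows 0.27617986956553875 0.9907222783751065
0.6 tr [-0.0114, 0.0002, 0.0145] tw [-0.0004, 0.1986, -0.0022] rows 0.36986373680420725 1.3240280602054
0.65 tr [-0.0138, 0.0002, 0.0186] tw [-0.0003, 0.2486, -0.0022] rows 0.46331828589222246 1.6573448969030635
```

```bash

python3 -m creep '[{"translation":[-0.003,0,0.0032],"twist":[0,0.05,0],"hand":0},{"translation":[-0.006,0,0.007],"twist":[0,0.1,0],"hand":0},{"translation":[-0.0088,0,0.0106],"twist":[0,0.15,0],"hand":0},{"translation":[-0.0114,0,0.0145],"twist":[0,0.2,0],"hand":0},{"translation":[-0.0138,0,0.0186],"twist":[0,0.25,0],"hand":0}]'
python3 pour.py .65 .7 .75
```

```text
time: 6.7
tool_pos: [0.516, 0.2378, 0.2615]
tool_rot: [3.139, 0.917, -2.714]
contact_force: [0.4, 0.2, -3.0]
opening: 0.0118
6.7 grasp [0.5127 0.2363 0.2567] x [-0.553 -0.252 -0.794] z [ 0.721  0.332 -0.608] q [ 0.33  0.81  0.84 -0.07  2.14 -0.12] F [ 0.4  0.2 -3. ] open 0.0118
0.65 tr [0.0003, 0.0002, -0.0004] tw [-0.0001, -0.0033, -0.0022] rows 0.009921061480266677 0.02642959905784021
0.7 tr [-0.0029, 0.0002, 0.0031] tw [-0.0, 0.0467, -0.0022] rows 0.08481058067883748 0.3114701475883879
0.75 tr [-0.0059, 0.0002, 0.0067] tw [0.0, 0.0967, -0.0022] rows 0.17876356252129041 0.6446323900929194
```

```bash

python3 -m creep '[{"translation":[-0.003,0,0.003],"twist":[0,0.05,0],"hand":0},{"translation":[-0.006,0,0.0067],"twist":[0,0.1,0],"hand":0},{"translation":[-0.006,0,0.0067],"twist":[0,0.1,0],"hand":0},{"translation":[-0.006,0,0.0067],"twist":[0,0.1,0],"hand":0},{"translation":[-0.006,0,0.0067],"twist":[0,0.1,0],"hand":0}]'
python3 - <<'E'
from h import *
st()
a,_=grab('scene');b,_=grab('top');w,_=grab('wrist')
f=lambda i,r,c:cv2.convertScaleAbs(cv2.resize(i[r:r+100,c:c+130],(400,300),interpolation=2),alpha=1.5)
cv2.imwrite('pics/m3.png',np.vstack([np.hstack([f(a,120,320),f(b,140,140)]),np.hstack([cv2.resize(w,(400,300)),f(a,160,250)])]))
E
```

```text
time: 7.2
tool_pos: [0.5241, 0.2415, 0.2627]
tool_rot: [3.139, 0.819, -2.714]
contact_force: [-0.7, 0.4, -2.9]
opening: 0.0113
7.2 grasp [0.5203 0.2398 0.2583] x [-0.621 -0.283 -0.731] z [ 0.664  0.305 -0.683] q [ 0.33  0.9   0.71 -0.09  2.28 -0.13] F [-0.7  0.4 -2.9] open 0.0113
```

View pics/m3.png

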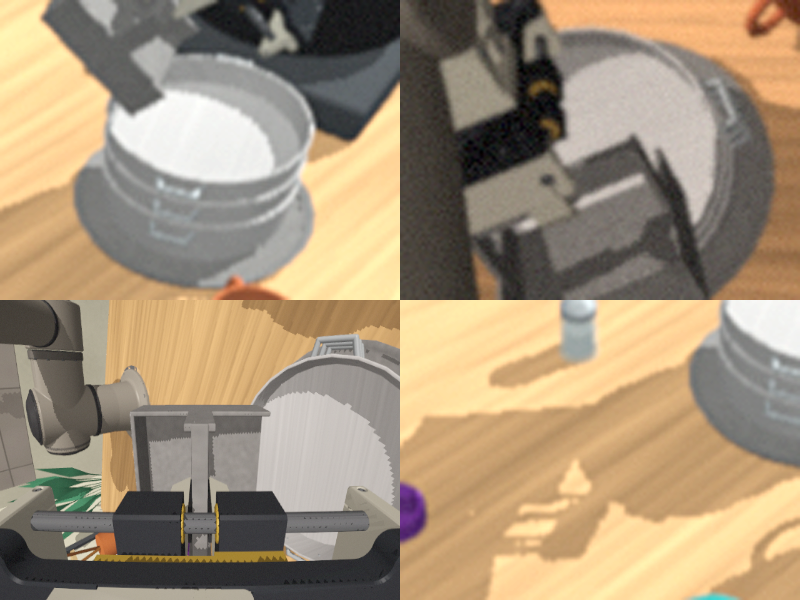

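The wrist view shows the tray floor empty at (200,440), and the weight has dropped by about the balls' 1 N. The balls themselves are lost in glare or hidden. I'll untip and look into the tier afterwards.

```bash
python3 pour.py .6 .45 .3 .15 0
```

```text
7.35 grasp [0.5202 0.2398 0.2587] x [-0.621 -0.283 -0.731] z [ 0.664  0.305 -0.683] q [ 0.33  0.9   0.71 -0.09  2.28 -0.13] F [ 0.5  0.2 -2.5] open 0.0115
0.6 tr [0.0111, 0.0001, -0.0087] tw [-0.0001, -0.1516, -0.0021] rows 0.28186732302126327 1.0108432594103365
0.45 tr [0.0229, 0.0001, -0.0164] tw [-0.0002, -0.3016, -0.0021] rows 0.5633531709982955 2.0107968588864025
0.3 tr [0.0357, 0.0001, -0.0223] tw [-0.0004, -0.4516, -0.002] rows 0.8419083863975214 3.0107811625831142
0.15 tr [0.0493, 0.0001, -0.0262] tw [-0.0005, -0.6016, -0.002] rows 1.1157898685629168 4.010773203604943
0.0 tr [0.0632, 0.0, -0.028] tw [-0.0007, -0.7516, -0.002] rows 1.383422317354948 5.010768348421929
```

```bash
python3 -m creep '[{"translation":[0.011,0,-0.0087],"twist":[0,-0.15,-0.002],"hand":0},{"translation":[0.023,0,-0.0164],"twist":[0,-0.3,-0.002],"hand":0},{"translation":[0.0357,0,-0.0223],"twist":[0,-0.45,-0.002],"hand":0},{"translation":[0.0493,0,-0.0262],"twist":[0,-0.6,-0.002],"hand":0},{"translation":[0.0632,0,-0.028],"twist":[0,-0.75,-0.002],"hand":0}]'
python3 -c "
from h import *
st();go((.529,-.011,.25),down(np.radians(9.7)))"
```

```text
time: 7.85
tool_pos: [0.4652, 0.2147, 0.2374]
tool_rot: [-0.178, 1.566, 0.252]
contact_force: [-0.2, 0.2, -3.3]
opening: 0.0123
7.85 grasp [0.4653 0.2147 0.2314] x [ 0.005  0.001 -1.   ] z [0.909 0.417 0.005] q [ 0.28  0.33  1.59 -0.    1.22 -0.15] F [-0.2  0.2 -3.3] open 0.0123
tr [-0.0186, -0.2317, -0.0361] tw [0.2609, 0.0051, 0.0002] rows 4.7054020990849965 1.7398810132682885
```

```bash
python3 -m creep '[{"translation":[-0.019,-0.02,-0.003],"twist":[0.02,0,0],"hand":0},{"translation":[-0.019,-0.06,-0.01],"twist":[0.08,0,0],"hand":0},{"translation":[-0.019,-0.105,-0.017],"twist":[0.13,0,0],"hand":0},{"translation":[-0.019,-0.15,-0.024],"twist":[0.18,0,0],"hand":0},{"translation":[-0.019,-0.195,-0.03],"twist":[0.22,0,0],"hand":0}]'
python3 -c "
from h import *
st();go((.529,-.011,.2),down(np.radians(9.7)))
im,c=grab('top');cv2.imwrite('pics/t4.png',cv2.convertScaleAbs(cv2.resize(im[130:270,140:360],None,fx=3.5,fy=3.5),alpha=1.3))"
```

```text
time: 8.35
tool_pos: [0.5185, 0.0234, 0.2572]
tool_rot: [0.026, 1.566, 0.235]
contact_force: [0.4, 0.1, -3.2]
opening: 0.0116
8.35 grasp [0.5185 0.0234 0.2512] x [ 0.005  0.001 -1.   ] z [0.978 0.207 0.005] q [-0.1   0.32  1.54  0.    1.28 -0.31] F [ 0.4  0.1 -3.2] open 0.0116
tr [0.0512, -0.0358, 0.0029] tw [0.0393, 0.0052, -0.0002] rows 1.2514777706392068 0.2644792225070271
```

View pics/t4.png

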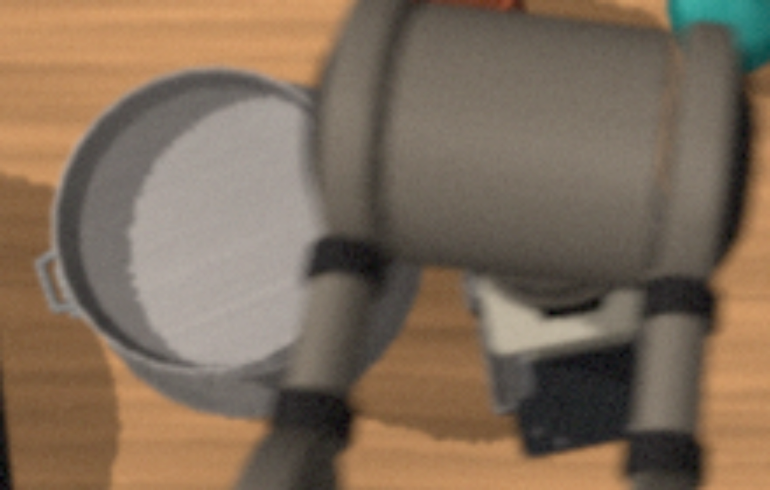

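The tier's visible floor shows no balls, though the arm hides its right-hand part. I need a better look, with local contrast and no saturation.

```bash
python3 - <<'E'
from h import *
a,_=grab('scene');w,_=grab('wrist')
g=a[125:200,335:435].astype(float);g=np.clip((g-90)*1.6,0,255).astype(np.uint8)
print(a[150:185:5,360:420:6].mean(2).astype(int))
f=cv2.resize(g,(400,300),interpolation=2)
cl=cv2.createCLAHE(4,(4,4)).apply(cv2.cvtColor(a,6))[125:200,335:435]
f2=cv2.cvtColor(cv2.resize(cl,(400,300),interpolation=2),8)
cv2.imwrite('pics/m5.png',np.vstack([np.hstack([f,f2]),np.hstack([cv2.resize(w,(400,250)),cv2.resize(a,(400,250))])]))
E
```

```text
[[120 126 148 143 124 121 117 103 101 114]
 [157 164 166 164 167 164 123 119 115  98]
 [161 162 162 162 164 162 162 129 118 106]
 [162 162 161 163 160 160 161 160 116 118]
 [ 97 162 160 161 160 159 159 157 128 115]
 [ 98  88 160 160 158 159 157 158 150 122]
 [ 83  93 128  90 116 139 139 114  87 129]]
```

View pics/m5.png

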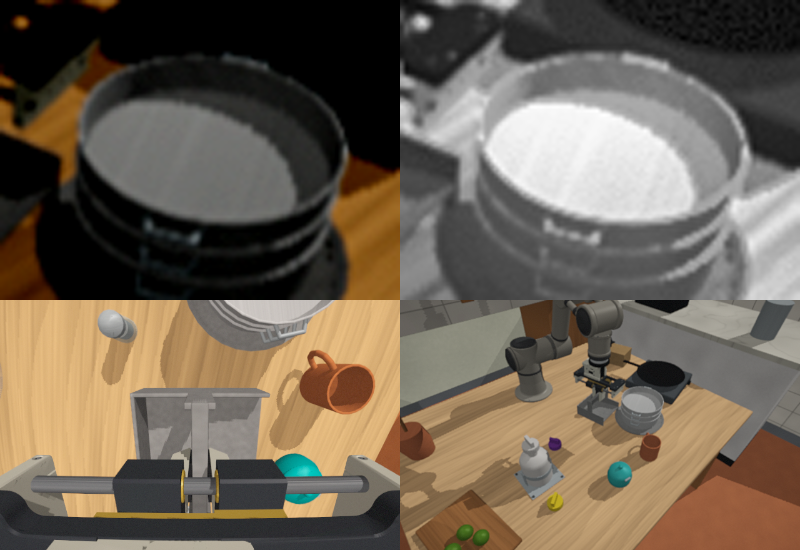

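```bash
python3 -m creep '[{"translation":[0.01,-0.036,0.003],"twist":[0.04,0.005,0],"hand":0},{"translation":[0.02,-0.036,0.003],"twist":[0.04,0.005,0],"hand":0},{"translation":[0.05,-0.036,0.003],"twist":[0.04,0.005,0],"hand":0},{"translation":[0.05,-0.036,0.003],"twist":[0.04,0.005,0],"hand":0}]'
python3 - <<'E'
from h import *
st()
t0=cv2.imread('pics/top0.png');s0=cv2.imread('pics/scene0.png')
t,_=grab('top');s,_=grab('scene')
for n,a,b,(r0,r1,c0,c1) in(('top',t0,t,(140,250,145,265)),('scene',s0,s,(130,200,340,430))):
    d=cv2.absdiff(a,b).max(2)[r0:r1,c0:c1]
    m=(cv2.GaussianBlur(d,(3,3),0)>18).astype(np.uint8)
    k,_,S,Ce=cv2.connectedComponentsWithStats(m)
    print(n,[(S[i].tolist(),(Ce[i]+[c0,r0]).round().tolist()) for i in range(1,k) if S[i,4]>8])
cv2.imwrite('pics/t6.png',t)
E
```

```text
time: 8.9
tool_pos: [0.5266, -0.0107, 0.2036]
tool_rot: [2.77, 1.562, 2.936]
contact_force: [-0.9, 0.2, -4.3]
opening: 0.0116
8.9 grasp [ 0.5266 -0.0107  0.1976] x [-0.008  0.002 -1.   ] z [ 0.986  0.166 -0.008] q [-0.17  0.39  1.59  0.    1.17 -0.33] F [-0.9  0.2 -4.3] open 0.0116
top [([103, 71, 17, 39, 336], [259.0, 237.0])]
scene [([0, 20, 13, 25, 232], [345.0, 160.0]), ([0, 54, 4, 14, 50], [341.0, 190.0])]
```

```bash
python3 - <<'E'
from h import *
t0=cv2.imread('pics/top0.png');s0=cv2.imread('pics/scene0.png')
t,ct=grab('top','t7.png');s,cs=grab('scene','s7.png');w,_=grab('wrist','w7.png')
for n,a,b in(('top',t0,t),('scene',s0,s)):
    d=cv2.absdiff(a,b).max(2); h=cv2.cvtColor(b,40); print(n)
    m=((d>20)&(h[...,1]<70)&(h[...,2]>100)).astype(np.uint8)
    k,_,S,Ce=cv2.connectedComponentsWithStats(m)
    print([(S[i,2:].tolist(),Ce[i].round().tolist()) for i in range(1,k) if S[i,4]>12])
# balls' original brightness
print(t0[232:240,305:345].max(2))
v=lambda i,r,c,hh,ww,W,H:cv2.convertScaleAbs(cv2.resize(i[r:r+hh,c:c+ww],(W,H),interpolation=2),alpha=1.3)
cv2.imwrite('pics/m8.png',np.vstack([np.hstack([v(t,180,270,75,100,400,300),v(s,165,260,75,100,400,300)]),np.hstack([cv2.resize(w,(400,300)),v(t,135,140,115,153,400,300)])]))
E
```

```text
top
[([9, 14, 58], [279.0, 162.0]), ([65, 26, 645], [326.0, 172.0]), ([11, 17, 115], [366.0, 179.0]), ([47, 22, 381], [319.0, 218.0]), ([11, 10, 47], [456.0, 225.0]), ([4, 7, 16], [468.0, 224.0]), ([25, 18, 128], [446.0, 232.0]), ([18, 20, 238], [273.0, 264.0]), ([10, 16, 62], [244.0, 274.0]), ([7, 13, 37], [250.0, 276.0]), ([13, 21, 139], [352.0, 297.0])]
scene
[([29, 9, 158], [206.0, 3.0]), ([8, 7, 37], [260.0, 3.0]), ([26, 11, 175], [356.0, 3.0]), ([54, 53, 1100], [356.0, 32.0]), ([12, 12, 65], [315.0, 24.0]), ([19, 40, 365], [190.0, 47.0]), ([13, 13, 80], [271.0, 34.0]), ([57, 31, 952], [312.0, 46.0]), ([15, 7, 47], [224.0, 63.0]), ([6, 9, 28], [272.0, 65.0]), ([8, 9, 21], [327.0, 111.0]), ([27, 35, 369], [299.0, 137.0]), ([3, 12, 26], [322.0, 139.0]), ([44, 26, 426], [226.0, 151.0]), ([8, 11, 18], [276.0, 149.0]), ([25, 25, 121], [339.0, 172.0]), ([25, 22, 43], [290.0, 179.0]), ([9, 12, 80], [317.0, 176.0]), ([4, 5, 16], [291.0, 192.0]), ([20, 14, 153], [310.0, 197.0]), ([27, 21, 218], [325.0, 203.0]), ([7, 5, 24], [202.0, 218.0]), ([8, 3, 20], [212.0, 222.0]), ([19, 26, 169], [
[... 682 characters left out ...]
 114 111 108
   93  82  72  64]
 [ 72  80  90 107 117 113  98  84  77  91 127 139 136 136 129 120 102  90
   74  71  88 114 123 122 119 110 100  82  72  63  61  73  89  96  92  88
   79  79  78  74]
 [ 75  85  90 106 125 116 100  82  75  86 110 129 132 128 120 112  98  85
   75  64  73  85 103 109 102  96  86  74  62  60  63  70  74  79  83  73
   75  75  78  68]
 [ 75  83  92 108 117 111  97  84  71  70  94 115 118 118 110 101  87  77
   69  63  65  72  78  81  83  86  78  73  64  64  72  74  72  69  64  65
   70  70  74  73]
 [ 75  79  88  99 108 103  88  82  65  64  74  89  98 105  95  85  78  67
   71  70  71  69  65  71  73  72  71  66  63  65  67  68  72  75  77  85
   86  93  95  92]]
```

View pics/m8.png

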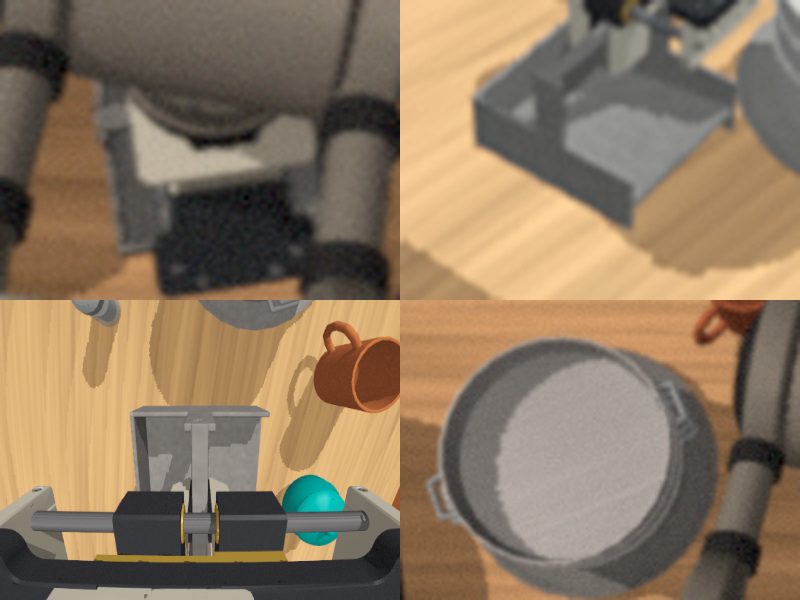

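Top and scene views: the tier is empty, and so is the half of the tray I can see. The weight says the balls may be gone. I'll set the tray down, clear the arm and compare the whole scene with the start.

```bash
python3 - <<'E'
from h import *
st(); go((.5292,-.011,.086),down(np.radians(9.7)))
E
```

```text
9.15 grasp [ 0.5301 -0.0116  0.2023] x [ 0.002 -0.    -1.   ] z [0.986 0.166 0.002] q [-0.17  0.39  1.58  0.    1.17 -0.33] F [-0.2  0.1 -3.9] open 0.0116
tr [0.1163, 0.0008, -0.001] tw [-0.0026, 0.002, 0.0007] rows 2.3252144454643098 0.022323161267859146
```

```bash
python3 -m creep '[{"translation":[0.03,0,0],"twist":[0,0.002,0],"hand":0},{"translation":[0.06,0,0],"twist":[0,0.002,0],"hand":0},{"translation":[0.09,0,0],"twist":[0,0.002,0],"hand":0},{"translation":[0.107,0,0],"twist":[0,0.002,0],"hand":0},{"translation":[0.114,0,0],"twist":[0,0.002,0],"hand":0}]'
python3 -m creep '[{"translation":[0.001,0,0],"twist":[0,0,0],"hand":0},{"translation":[0.0015,0,0],"twist":[0,0,0],"hand":0},{"translation":[0.0015,0,0],"twist":[0,0,0],"hand":25},{"translation":[0.0015,0,0],"twist":[0,0,0],"hand":60},{"translation":[0.0015,0,0],"twist":[0,0,0],"hand":60}]'
python3 -c "
from h import *
st()"
```

```text
time: 9.65
tool_pos: [0.53, -0.0113, 0.0935]
tool_rot: [-3.014, 1.569, -2.847]
contact_force: [-0.6, 0.3, -2.7]
opening: 0.0115
time: 10.15
tool_pos: [0.5306, -0.0114, 0.093]
tool_rot: [-0.948, 1.57, -0.781]
contact_force: [0.0, -1.0, 0.4]
opening: 0.0309
10.15 grasp [ 0.5306 -0.0114  0.087 ] x [ 0.001 -0.001 -1.   ] z [0.986 0.166 0.001] q [-0.17  0.53  1.71 -0.    0.9  -0.33] F [ 0.  -1.   0.4] open 0.0309
```

```bash
python3 -m creep '[{"translation":[0,0,0],"twist":[0,0,0],"hand":60},{"translation":[-0.05,0,0],"twist":[0,0,0],"hand":60},{"translation":[-0.1,0,0],"twist":[0,0,0],"hand":60},{"translation":[-0.15,0,0],"twist":[0,0,0],"hand":60},{"translation":[-0.2,0,0],"twist":[0,0,0],"hand":60}]'
python3 -m creep '[{"translation":[-0.02,-0.04,0],"twist":[0.1,0,0],"hand":60},{"translation":[-0.03,-0.08,0],"twist":[0.2,0,0],"hand":60},{"translation":[-0.03,-0.12,0],"twist":[0.3,0,0],"hand":60},{"translation":[-0.03,-0.16,0],"twist":[0.4,0,0],"hand":60},{"translation":[-0.03,-0.2,0],"twist":[0.45,0,0],"hand":60}]'
python3 - <<'E'
from h import *
st()
t0=cv2.imread('pics/top0.png');s0=cv2.imread('pics/scene0.png')
t,ct=grab('top','t9.png');s,cs=grab('scene','s9.png')
for n,a,b in(('top',t0,t),('scene',s0,s)):
    d=cv2.GaussianBlur(cv2.absdiff(a,b).max(2),(3,3),0)
    k,_,S,Ce=cv2.connectedComponentsWithStats((d>16).astype(np.uint8))
    print(n,[(S[i,2:].tolist(),Ce[i].round().tolist()) for i in range(1,k) if S[i,4]>20])
v=lambda i,r,c,hh,ww,W,H:cv2.convertScaleAbs(cv2.resize(i[r:r+hh,c:c+ww],(W,H),interpolation=2),alpha=1.3)
cv2.imwrite('pics/m10.png',np.vstack([np.hstack([v(t,140,145,120,160,400,300),v(t,180,280,75,100,400,300)]),np.hstack([v(s,180,265,60,80,400,300),cv2.resize(s,(400,300))])]))
E
```

```text
time: 10.65
tool_pos: [0.53, -0.0112, 0.2954]
tool_rot: [-0.705, 1.569, -0.537]
contact_force: [1.2, -0.0, 0.3]
opening: 0.0551
time: 11.15
tool_pos: [0.5632, -0.21, 0.3261]
tool_rot: [-0.211, 1.568, -0.498]
contact_force: [0.2, 0.4, -0.5]
opening: 0.0552
11.15 grasp [ 0.5632 -0.21    0.3201] x [ 0.002 -0.001 -1.   ] z [ 0.959 -0.282  0.002] q [-0.48  0.45  1.16 -0.    1.53 -0.2 ] F [ 0.2  0.4 -0.5] open 0.0552
top [([279, 355, 49030], [480.0, 235.0]), ([6, 9, 22], [120.0, 71.0]), ([13, 8, 46], [243.0, 69.0]), ([6, 9, 21], [311.0, 71.0]), ([8, 4, 24], [293.0, 71.0]), ([31, 13, 160], [181.0, 94.0]), ([16, 8, 59], [214.0, 93.0]), ([8, 5, 24], [229.0, 93.0]), ([10, 15, 45], [395.0, 98.0]), ([13, 10, 44], [156.0, 97.0]), ([25, 11, 110], [410.0, 98.0]), ([14, 8, 33], [129.0, 98.0]), ([13, 10, 41], [315.0, 99.0]), ([10, 9, 30], [377.0, 100.0]), ([11, 8, 31], [386.0, 97.0]), ([7, 8, 29], [351.0, 103.0]), ([94, 27, 1040], [183.0, 114.0]), ([12, 8, 29], [320.0, 107.0]), ([7, 6, 22], [339.0, 105.0]), ([9, 10, 52], [59.0, 110.0]), ([13, 11, 66], [240.0, 109.0]), ([16, 10, 47], [255.0, 109.0]), 
[... 1929 characters left out ...]
38], [528.0, 344.0]), ([10, 5, 30], [172.0, 343.0]), ([28, 11, 97], [161.0, 348.0]), ([7, 7, 21], [265.0, 345.0]), ([80, 53, 2451], [30.0, 380.0]), ([203, 53, 5614], [220.0, 381.0]), ([6, 5, 21], [276.0, 351.0]), ([8, 6, 28], [289.0, 351.0]), ([7, 10, 31], [313.0, 352.0]), ([7, 5, 21], [298.0, 353.0]), ([9, 4, 22], [160.0, 364.0]), ([106, 26, 883], [584.0, 391.0])]
scene [([11, 13, 82], [180.0, 4.0]), ([126, 203, 14546], [234.0, 84.0]), ([60, 65, 1896], [351.0, 31.0]), ([169, 164, 7050], [77.0, 197.0]), ([13, 5, 21], [204.0, 170.0]), ([33, 17, 195], [177.0, 182.0]), ([22, 22, 141], [297.0, 214.0]), ([7, 5, 31], [205.0, 222.0]), ([3, 10, 22], [318.0, 247.0]), ([107, 73, 3662], [51.0, 364.0])]
```

View pics/m10.png

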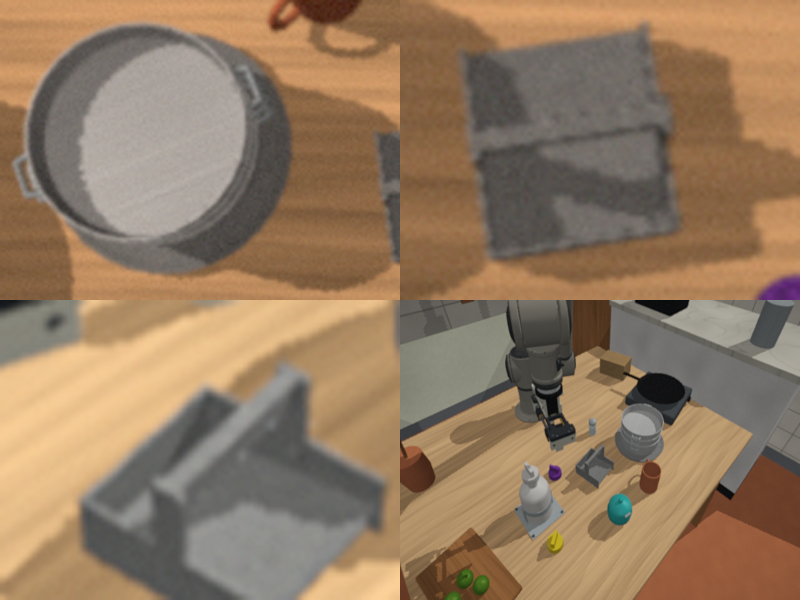

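The tray stands upright and empty, but no balls show in the tier in either view. I'll look for low-saturation ball-sized blobs anywhere on wood or floor that weren't there at the start.

```bash
python3 - <<'E'
from h import *
for n in('top','scene'):
    a=cv2.imread(f'pics/{n}0.png');b=cv2.imread(f'pics/{n[0]}9.png')
    A=cv2.cvtColor(cv2.GaussianBlur(a,(3,3),0),40);B=cv2.cvtColor(cv2.GaussianBlur(b,(3,3),0),40)
    m=((B[...,1].astype(int)<A[...,1].astype(int)-45)&(B[...,1]<75)).astype(np.uint8)
    k,_,S,Ce=cv2.connectedComponentsWithStats(m)
    print(n,[(S[i,2:].tolist(),Ce[i].round().tolist(),int(B[int(Ce[i][1]),int(Ce[i][0]),2])) for i in range(1,k) if 15<S[i,4]<600])
# brightness profile in the tier, t0 vs t9 averaged 
a=cv2.imread('pics/top0.png');b=cv2.imread('pics/t9.png')
d=cv2.GaussianBlur(b.astype(np.float32).mean(2)-a.astype(np.float32).mean(2),(5,5),0)[145:240:4,150:255:4]
print(d.round().astype(int))
E
```

```text
top [([5, 7, 17], [23.0, 235.0], 14), ([10, 14, 71], [4.0, 358.0], 60)]
scene [([3, 7, 16], [193.0, 13.0], 103), ([9, 5, 31], [364.0, 31.0], 114), ([19, 7, 61], [345.0, 39.0], 115)]
[[11 12 12 12 12 12 13 13 12 13 13 12 13 12 13 13 13 12 12 11 13 11 12 12
  13 12  9]
 [10 11 11 11 11 11 11 11 11 11 12 12 11 12 11 11 12 13 13 13 13 11 12 12
  13 13  6]
 [11 12 12 11 12 12 12 12 12 10  6  7  7  8  7  8  9 10 12 11 13 12 12 13
  12 12 10]
 [11 12 10 12 11 12 12  8  8  6  8  8 10  8  9 11 10 10 10 10  9 11 12 12
  11 12 12]
 [11 11 11 11 10 12  7  8 10  8 10  9  9 11 12 13 13 13 12 11 11 10  8  9
  10 11 11]
 [11 11 12 13 11  7  7  8 10  9  8 10 13 12 14 13 13 13 14 12 12 11  8  9
  10 11 11]
 [12 12 13 11  8  7  8  9 11 10 10 13 14 12 13 12 14 13 13 12 13 12  9 10
   8  8  9]
 [11 11 12 10  8  8  9  9  8 10 14 14 13 13 12 13 14 13 13 12 12 12 11  9
   9  7  7]
 [12 13 13  8  8 10 10  9 10 12 13 12 13 13 13 12 13 13 13 13 12 13 14  9
   9  6  7]
 [12 11  8  7  9 10  8  9 12 13 13 12 13 12 13 12 13 13 12 14 12 13 13 10
   9  7  7]
 [ 9  9  6  6  9  9 10 10 12 12 13 12 13 13 12 13 13 12 13
[... 446 characters left out ...]
   8  7  7]
 [ 9  9 10  5  9  9 11 12 14 14 14 13 13 12 14 14 13 13 14 13 14 14 11  9
   7  6  7]
 [ 7  9 11  7  7  9 10 11 14 13 14 14 13 13 13 12 14 14 12 13 13 13  8  7
   7  7  7]
 [ 9 11 11  9  6  9  9 10 12 14 13 14 14 13 14 13 13 12 14 13 13  9  8  8
   7  6  6]
 [ 9  7  9  9  9  6 10 10 12 15 14 13 13 14 14 14 14 13 13 13 11  9  7  7
   7  6  7]
 [ 8 10  8  9  8  8  7  8  9 13 13 12 14 15 13 14 12 13 13 10  9  9  6  7
   6  5  8]
 [ 9  8 10  8  8 13 10  7  9 11 13 13 13 13 13 15 12 13  9  7  8  8  7  7
   6  7  8]
 [ 8  9  8  9  9 10 10  9 10  9  8 11 12 13 13 12 10  9  8  6  5  7  7  7
   8  9  8]
 [ 7  8  8  8  8  8 10 11  9  9 10  9 10  9 11  9  8  7  6  7  6  7  4  7
   9  9  8]]
```

```bash
python3 - <<'E'
from h import *
t,_=grab('top','t10.png');s,_=grab('scene','s10.png')
for n,b in(('top',t),('scene',s)):
    a=cv2.imread(f'pics/{n}0.png').astype(np.float32).mean(2);b=b.astype(np.float32).mean(2)
    g=np.median((b+1)/(a+1));print(n,g)
    d=cv2.GaussianBlur(b-g*a,(5,5),0)
    for sg in(1,-1):
        k,_,S,Ce=cv2.connectedComponentsWithStats((sg*d>9).astype(np.uint8))
        print(sg,[(S[i,2:].tolist(),Ce[i].round().tolist()) for i in range(1,k) if S[i,4]>12])
E
```

```text
top 1.1083592
1 [([15, 14, 135], [506.0, 64.0]), ([9, 5, 29], [529.0, 69.0]), ([25, 68, 1217], [599.0, 126.0]), ([6, 9, 30], [572.0, 165.0]), ([35, 15, 227], [473.0, 189.0]), ([28, 37, 716], [552.0, 201.0]), ([10, 7, 48], [478.0, 229.0]), ([8, 6, 17], [456.0, 231.0]), ([53, 29, 566], [478.0, 250.0]), ([35, 27, 574], [526.0, 251.0]), ([25, 25, 381], [549.0, 264.0]), ([5, 3, 13], [459.0, 255.0]), ([72, 53, 2129], [29.0, 379.0]), ([95, 37, 670], [294.0, 387.0]), ([30, 6, 127], [389.0, 397.0])]
-1 [([277, 352, 42589], [475.0, 246.0]), ([7, 6, 16], [612.0, 101.0]), ([71, 56, 1707], [568.0, 239.0]), ([40, 20, 365], [323.0, 233.0]), ([162, 58, 5151], [209.0, 379.0]), ([12, 19, 121], [75.0, 390.0]), ([5, 10, 35], [4.0, 395.0])]
scene 1.025463
1 [([11, 10, 93], [183.0, 4.0]), ([82, 51, 3155], [234.0, 21.0]), ([4, 17, 52], [276.0, 6.0]), ([61, 66, 1800], [354.0, 30.0]), ([7, 27, 94], [274.0, 65.0]), ([77, 70, 2569], [212.0, 86.0]), ([5, 5, 14], [224.0, 119.0]), ([166, 86, 3660], [92.0, 170.0]), ([19, 28, 191], [229.0, 140.0]), ([34, 17, 352], [275.0, 142.0]), ([9, 10, 52], [217.0, 140.0]), ([11, 6, 29], [222.0, 163.0]), ([34, 18, 237], [177.0, 182.0]), ([4, 11, 30], [318.0, 246.0])]
-1 [([50, 60, 1078], [189.0, 36.0]), ([6, 8, 31], [337.0, 12.0]), ([4, 28, 70], [275.0, 31.0]), ([13, 26, 149], [330.0, 48.0]), ([17, 41, 433], [174.0, 90.0]), ([11, 22, 130], [217.0, 81.0]), ([66, 127, 4820], [252.0, 139.0]), ([5, 5, 15], [220.0, 112.0]), ([12, 12, 85], [216.0, 131.0]), ([22, 15, 62], [92.0, 171.0]), ([12, 5, 35], [204.0, 170.0]), ([156, 97, 3817], [62.0, 224.0]), ([5, 9, 16], [7.0, 202.0]), ([24, 22, 178], [297.0, 214.0]), ([9, 7, 52], [204.0, 221.0]), ([5, 5, 19], [305.0, 220.0]), ([111, 74, 4182], [53.0, 363.0])]
```

Neither the tier nor the table shows any new ball. I'll bring the wrist camera over the tier for a direct look.

```bash
python3 -m creep '[{"translation":[0,0.05,0],"twist":[-0.05,0,0],"hand":60},{"translation":[0,0.1,0],"twist":[-0.15,0,0],"hand":60},{"translation":[0,0.15,0],"twist":[-0.25,0,0],"hand":60},{"translation":[0,0.2,0.01],"twist":[-0.35,0,0],"hand":60},{"translation":[0,0.25,0.02],"twist":[-0.45,0,0],"hand":60}]'
python3 -c "
from h import *
st();go((.55,.17,.33),down(np.radians(15)))"
```

```text
time: 11.85
tool_pos: [0.6512, 0.0273, 0.3263]
tool_rot: [-0.153, 1.569, 0.019]
contact_force: [1.0, -0.9, 0.2]
opening: 0.0554
11.85 grasp [0.6512 0.0273 0.3203] x [ 0.002  0.    -1.   ] z [0.985 0.171 0.002] q [-0.08  0.55  0.99  0.    1.6  -0.25] F [ 1.  -0.9  0.2] open 0.0554
tr [-0.0098, 0.158, -0.0752] tw [-0.0896, 0.0018, 0.0004] rows 3.504220324036892 0.5971827525738961
```

```bash
python3 -m creep '[{"translation":[-0.01,0.158,-0.075],"twist":[-0.09,0,0],"hand":60},{"translation":[-0.01,0.158,-0.075],"twist":[-0.09,0,0],"hand":60},{"translation":[-0.01,0.158,-0.075],"twist":[-0.09,0,0],"hand":60},{"translation":[-0.01,0.158,-0.075],"twist":[-0.09,0,0],"hand":60},{"translation":[-0.01,0.158,-0.075],"twist":[-0.09,0,0],"hand":60}]'
python3 - <<'E'
from h import *
st();w,c=grab('wrist','w11.png')
print(proj(c,(.566,.261,.072)))
u,v=proj(c,(.566,.261,.072)).astype(int)
g=cv2.cvtColor(w,6);print(g[max(v-70,0):v+75:9,u-75:u+76:8])
cc=cv2.HoughCircles(cv2.medianBlur(g,3),cv2.HOUGH_GRADIENT,1,12,param1=60,param2=14,minRadius=6,maxRadius=13)
print(None if cc is None else [x.round().tolist() for x in cc[0] if np.hypot(x[0]-u,x[1]-v)<110])
E
```

```text
time: 12.35
tool_pos: [0.5471, 0.1746, 0.3377]
tool_rot: [0.23, 1.567, 0.499]
contact_force: [0.2, 0.1, -0.9]
opening: 0.0551
12.35 grasp [0.5471 0.1747 0.3317] x [ 0.003  0.002 -1.   ] z [0.964 0.266 0.003] q [ 0.17  0.39  1.22  0.    1.53 -0.09] F [ 0.2  0.1 -0.9] open 0.0551
[353.48264507 104.42493071]
[[166 168  85  80 149 148 144 148 148 146 144 144 141 143 146 139 142  93
   95]
 [166 133  77 144 146 149 148 153 147 144 147 143 138 142 142 137 144 142
   96]
 [183  79 146 149 192 191 190 191 192 186 188 189 142 145 142 139 142 141
  138]
 [ 85 148 188 194 192 188 189 192 186 186 187 187 184 187 171 138 140 138
  138]
 [ 99 191 191 191 190 186 187 196 189 184 187 186 186 184 179 174 139 138
  136]
 [176 192 191 189 186 189 187 192 191 185 186 186 187 184 182 181 176 137
  137]
 [187 188 191 186 187 186 189 186 190 187 186 183 187 185 182 182 184 139
  137]
 [189 184 189 187 188 187 188 185 186 187 183 182 183 186 182 182 182 179
  138]
 [188 189 185 186 194 189 185 187 185 186 184 180 184 184 180 181 182 180
  136]
 [184 187 189 187 192 187 185 185 186 186 183 183 182 180 180 184 183 180
  141]
 [162 184 187 187 188 186 185 186 188 182 180 183 183 180 181 181 181 180
  148]
 [147 184 185 184 182 183 183 182 187 183 183 184 180 182 182 180 181 178
  141]
 [154 182 183 184 182 183 183 185 185 184 184 181 180 180 182 180 181 180
  138]
 [ 99 160 185 181 181 184 182 182 182 185 183 182 179 180 181 182 182 181
  121]
 [137 169 166 184 184 190 186 183 184 182 183 182 183 181 180 182 182 131
  123]
 [139 126 162 167 178 188 182 185 182 182 183 182 182 184 182 179 137 133
  183]
 [138 119 137 129 162 163 174 183 186 186 185 185 179 173 146 141 163 180
  168]]
[]
```

```bash
python3 - <<'E'
from h import *
t,ct=grab('top','t12.png');s,cs=grab('scene','s12.png')
w=cv2.imread('pics/w11.png')
v=lambda i,W,H:cv2.convertScaleAbs(cv2.resize(i,(W,H),interpolation=cv2.INTER_AREA),alpha=1.25)
# left: wrist; right: min-arm composite top ; bottom: scene
b=np.median(np.stack([cv2.imread(f'pics/{n}.png') for n in('t6','t10','t12')]),0).astype(np.uint8)
cv2.imwrite('pics/m12.png',np.vstack([np.hstack([v(w[:260],400,200),v(b[:,:],400,250)[:200]]),np.hstack([v(s[0:320,180:],560,390),v(np.vstack([s[0:160,0:180],b[240:400,0:180]]),240,390)])]))
E
```

```text
(no output)
```

View pics/m12.png

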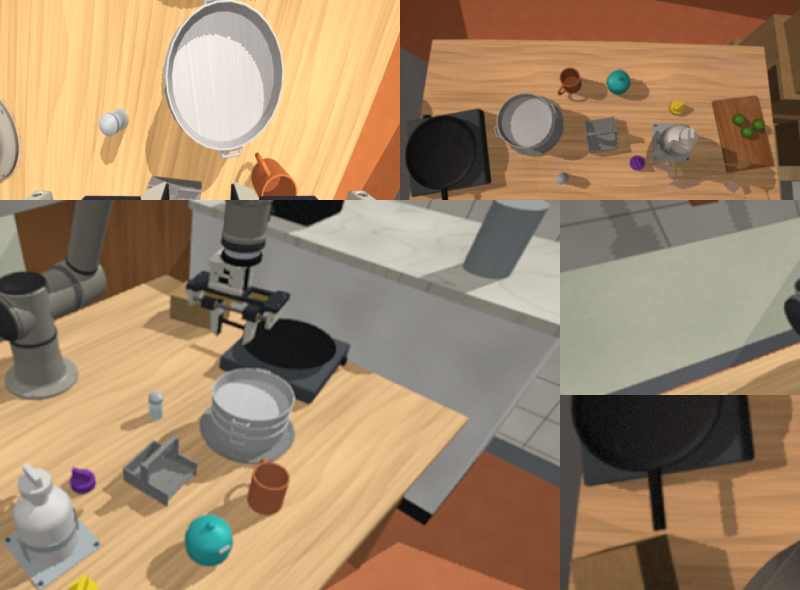

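No balls are visible anywhere: not in the tier (wrist view (225,75)), not on the table and not in the tray. Their position can't be recovered from the images, and I can't look again because the viewer is used up. I'll carry on with the cap and report this plainly.

```bash
python3 -m creep '[{"translation":[-0.01,-0.05,0],"twist":[0.15,0,0],"hand":70},{"translation":[-0.02,-0.1,0],"twist":[0.3,0,0],"hand":70},{"translation":[-0.02,-0.15,0],"twist":[0.45,0,0],"hand":70},{"translation":[-0.02,-0.2,0],"twist":[0.6,0,0],"hand":70},{"translation":[-0.02,-0.24,0],"twist":[0.75,0,0],"hand":70}]'
python3 -c "
from h import *
st();go((.508,-.301,.33),down(np.radians(-92.2)))"
```

```text
time: 13.0
tool_pos: [0.6128, -0.0654, 0.3563]
tool_rot: [0.23, 1.569, -0.266]
contact_force: [0.9, -0.1, 0.9]
opening: 0.0642
13.0 grasp [ 0.6128 -0.0654  0.3503] x [ 0.002 -0.001 -1.   ] z [ 0.88  -0.475  0.002] q [-0.23  0.47  1.04 -0.    1.63  0.26] F [ 0.9 -0.1  0.9] open 0.0642
tr [0.0202, -0.2571, 0.0197] tw [1.1141, 0.0017, -0.0017] rows 5.173699495156991 7.427054164562398
```

```bash
python3 -m creep '[{"translation":[0,-0.05,0.004],"twist":[0.15,0,0],"hand":70},{"translation":[0,-0.1,0.008],"twist":[0.3,0,0],"hand":70},{"translation":[0,-0.15,0.012],"twist":[0.45,0,0],"hand":70},{"translation":[0.01,-0.2,0.016],"twist":[0.6,0,0],"hand":70},{"translation":[0.015,-0.24,0.019],"twist":[0.75,0,0],"hand":70}]'
python3 -c "
from h import *
st();go((.508,-.301,.33),down(np.radians(-92.2)))"
```

```text
time: 13.5
tool_pos: [0.5138, -0.2889, 0.3405]
tool_rot: [0.899, 1.569, -0.346]
contact_force: [0.2, -0.3, 0.7]
opening: 0.0643
13.5 grasp [ 0.5138 -0.2889  0.3345] x [ 0.002 -0.001 -1.   ] z [ 0.32  -0.947  0.001] q [-0.64  0.42  1.17  0.    1.55  0.6 ] F [ 0.2 -0.3  0.7] open 0.0643
tr [0.0045, -0.0093, 0.0096] tw [0.3644, 0.0008, -0.0015] rows 0.28307370080459066 2.4295603656434666
```

```bash
python3 -m creep '[{"translation":[0.0045,-0.009,0.0096],"twist":[0.15,0,0],"hand":70},{"translation":[0.0045,-0.009,0.0096],"twist":[0.3,0,0],"hand":70},{"translation":[0.0045,-0.009,0.0096],"twist":[0.364,0,0],"hand":70},{"translation":[0.0045,-0.009,0.0096],"twist":[0.364,0,0],"hand":70}]'
python3 - <<'E'
from h import *
st();w,c=grab('wrist','w13.png')
for p in((.508,-.301,.226),(.530,-.3018,.226),(.485,-.3,.226),(.508,-.301,.201)): print(p,proj(c,p).round(1))
u,v=proj(c,(.508,-.301,.226)).round().astype(int)
g=cv2.cvtColor(w,6)
print('rowprofile'); 
for r in range(v-50,v+50,8): print(r,g[r,u-50:u+51:3])
cc=cv2.HoughCircles(cv2.medianBlur(g,3),cv2.HOUGH_GRADIENT,1,15,param1=40,param2=14,minRadius=28,maxRadius=45)
for x in ([] if cc is None else cc[0]): 
    if np.hypot(x[0]-u,x[1]-v)<40: print('circ',x.round(1),onz(c,x[:2],.201).round(4))
E
```

```text
time: 13.9
tool_pos: [0.5077, -0.3024, 0.3355]
tool_rot: [1.318, 1.57, -0.294]
contact_force: [-0.4, -0.0, -0.2]
opening: 0.0643
13.9 grasp [ 0.5077 -0.3024  0.3295] x [ 0.001 -0.    -1.   ] z [-0.041 -0.999  0.   ] q [-0.67  0.42  1.17  0.    1.54  0.94] F [-0.4 -0.  -0.2] open 0.0643
(0.508, -0.301, 0.226) [316.3 204.7]
(0.53, -0.3018, 0.226) [316.1 178.4]
(0.485, -0.3, 0.226) [316.2 230.8]
(0.508, -0.301, 0.201) [316.5 195.9]
rowprofile
155 [195 181 181 185 202 214 218 217 218 218 216 216 216 211 210 209 208 205
 204 200 197 192 190 188 182 177 171 168 161 156 148 128 123 141]
163 [183 187 183 205 217 218 222 223 226 225 226 224 219 181 148 138 123 181
 128 162 111 112 158 191 186 179 177 172 165 161 157 151 127 130]
171 [182 176 194 217 218 222 224 225 227 228 141 200 211 212 215 212 205 205
 201 205 197 214 213 211 143 118 158 157 158 156 153 152 147 120]
179 [191 192 192 218 219 221 220 223 160 212 213 213 213 212 214 211 204 203
 203 202 168 170 167 168 169 168 167 146 158 156 155 153 148 123]
187 [175 178 177 208 217 217 217 198 212 212 213 212 213 213 213 219 215 213
 213 21
[... 706 characters left out ...]
4
 212 211 173 170 166 165 163 164 166 163 164 163 162 164 161 162]
235 [181 180 181 168 182 181 183 184 182 183 185 185 183 183 183 183 185 184
 185 187 184 185 187 183 186 185 184 185 184 184 182 183 181 182]
243 [193 192 192 192 191 190 189 188 187 183 183 181 179 179 177 172 172 173
 172 172 170 170 172 168 170 171 172 172 172 174 174 174 176 175]
251 [186 186 186 188 187 187 189 192 190 191 189 191 193 191 190 191 192 192
 189 192 193 190 190 190 190 189 190 191 192 192 193 192 192 192]
circ [317.5 193.5  33.2] [ 0.5102 -0.302   0.201 ]
circ [317.5 168.5  44.4] [ 0.5328 -0.3029  0.201 ]
circ [317.5 208.5  44.4] [ 0.4961 -0.3014  0.201 ]
circ [300.5 169.5  28.6] [ 0.5325 -0.2881  0.201 ]
```

```bash
python3 - <<'E'
from h import *
g=cv2.cvtColor(cv2.imread('pics/w13.png'),6)
print('rows 170-240',g[170:240,315:323].mean(1).astype(int))
print('col edges r190-222', g[190:222,304:334].mean(0).astype(int))
print('r188',g[184:190,304:334].mean(0).astype(int),'r224',g[222:227,304:334].mean(0).astype(int))
E
```

```text
rows 170-240 [213 202 165 126 126 127 129 130 170 203 211 213 213 213 213 213 213 213
 213 213 212 213 212 212 213 213 213 213 213 212 212 212 212 213 212 213
 213 212 212 213 212 212 212 212 212 212 212 212 212 212 212 212 212 212
 212 212 212 213 212 214 202 183 179 180 182 184 186 185 185 187]
col edges r190-222 [212 213 212 212 212 212 209 216 214 213 213 213 213 212 213 212 212 212
 212 212 182 146 168 169 168 168 169 168 169 168]
r188 [212 212 212 212 213 212 198 218 214 214 214 214 213 213 213 213 212 212
 212 212 177 145 168 168 169 168 169 168 168 169] r224 [192 196 196 198 202 203 205 203 215 214 213 213 213 212 212 212 212 212
 211 210 187 158 201 199 187 174 173 173 175 174]
```

The bar's top spans rows 178–230 and columns 311–324, so its centre is at (0.508,-0.302) and it measures about 45 × 12 mm, as given. It is already aligned with the jaws, so I'll descend and grip.

```bash
python3 -m creep '[{"translation":[0.04,0,0],"twist":[0,0,0],"hand":70},{"translation":[0.08,0,0],"twist":[0,0,0],"hand":70},{"translation":[0.1,0,0],"twist":[0,0,0],"hand":70},{"translation":[0.106,0,0],"twist":[0,0,0],"hand":70},{"translation":[0.106,0,0],"twist":[0,0,0],"hand":70}]' 45
python3 -c "
from h import *
st();go((.5083,-.302,.2235),down(np.radians(-92.2)))"
```

```text
time: 14.45
tool_pos: [0.5079, -0.3022, 0.2293]
tool_rot: [2.545, 1.57, 0.938]
contact_force: [-0.6, -0.1, 0.2]
opening: 0.0641
14.45 grasp [ 0.5079 -0.3022  0.2233] x [ 0.  0. -1.] z [-0.037 -0.999 -0.   ] q [-0.67  0.48  1.37  0.    1.29  0.94] F [-0.6 -0.1  0.2] open 0.0641
tr [-0.0002, 0.0004, -0.0002] tw [0.0017, -0.0003, -0.0002] rows 0.009630065484639294 0.011755652478550583
```

```bash
python3 -m creep '[{"translation":[0,0,0],"twist":[0,0,0],"hand":20},{"translation":[0,0,0],"twist":[0,0,0],"hand":0},{"translation":[0,0,0],"twist":[0,0,0],"hand":0},{"translation":[0,0,0],"twist":[0,0,0],"hand":0},{"translation":[0,0,0],"twist":[0,0,0],"hand":0}]' 50
python3 -m creep '[{"translation":[0.001,0,0],"twist":[0,0,0],"hand":0},{"translation":[0.002,0,0],"twist":[0,0,0],"hand":0},{"translation":[0.003,0,0],"twist":[0,0,0],"hand":0},{"translation":[0.0045,0,0],"twist":[0,0,0],"hand":0},{"translation":[0.006,0,0],"twist":[0,0,0],"hand":0}]'
python3 -c "
from h import *
st()"
```

```text
time: 14.95
tool_pos: [0.508, -0.3022, 0.2297]
tool_rot: [1.38, 1.57, -0.228]
contact_force: [0.2, -0.2, 0.1]
opening: 0.0293
time: 15.45
tool_pos: [0.5081, -0.302, 0.2243]
tool_rot: [1.366, 1.569, -0.241]
contact_force: [-1.6, 2.0, 6.5]
opening: 0.0117
15.45 grasp [ 0.5081 -0.302   0.2183] x [ 0.001 -0.    -1.   ] z [-0.036 -0.999  0.   ] q [-0.67  0.48  1.38  0.    1.28  0.94] F [-1.6  2.   6.5] open 0.0117
```

```bash
python3 -m creep '[{"translation":[0.001,0,0],"twist":[0,0,0],"hand":0},{"translation":[0.002,0,0],"twist":[0,0,0],"hand":0},{"translation":[0.002,0,0],"twist":[0,0,0],"hand":0},{"translation":[0.002,0,0],"twist":[-0.05,0,0],"hand":0},{"translation":[0.002,0,0],"twist":[-0.1,0,0],"hand":0}]' 55
python3 -c "
from h import *
st()
im,c=grab('wrist')"
```

```text
time: 15.95
tool_pos: [0.5084, -0.3023, 0.2233]
tool_rot: [0.987, 1.568, -0.518]
contact_force: [0.5, 1.0, 5.9]
opening: 0.0115
15.95 grasp [ 0.5084 -0.3023  0.2173] x [ 0.003 -0.002 -1.   ] z [ 0.066 -0.998  0.002] q [-0.67  0.48  1.38  0.    1.27  0.84] F [0.5 1.  5.9] open 0.0115
```

```bash
python3 -m creep '[{"translation":[0.001,0,0],"twist":[0,0,0],"hand":0},{"translation":[0.002,0,0],"twist":[0,0,0],"hand":0},{"translation":[0.003,0,0],"twist":[0,0,0],"hand":0},{"translation":[0.003,0,0],"twist":[0,0,0],"hand":0}]' 58
python3 -c "
from h import *
st();print(robot.observe()['torque'].round(2))"
```

```text
time: 16.4
tool_pos: [0.5084, -0.3023, 0.2212]
tool_rot: [0.93, 1.567, -0.572]
contact_force: [-2.0, 2.0, 7.2]
opening: 0.0117
16.4 grasp [ 0.5084 -0.3023  0.2152] x [ 0.003 -0.002 -1.   ] z [ 0.068 -0.998  0.002] q [-0.67  0.49  1.38  0.    1.27  0.84] F [-2.   2.   7.2] open 0.0117
[0.27 0.54 0.02]
```

```bash
python3 -m creep '[{"translation":[0.002,0,0],"twist":[-0.05,0,0],"hand":0},{"translation":[0.002,0,0],"twist":[-0.15,0,0],"hand":0},{"translation":[0.002,0,0],"twist":[-0.27,0,0],"hand":0},{"translation":[0.002,0,0],"twist":[-0.39,0,0],"hand":0},{"translation":[0.002,0,0],"twist":[-0.5,0,0],"hand":0}]'
python3 -c "
from h import *
T,_=pose();st();print(robot.observe()['torque'].round(2),np.arctan2(T[1,2],T[0,2])+np.radians(92.2))"
```

```text
time: 16.9
tool_pos: [0.5092, -0.3023, 0.2206]
tool_rot: [0.516, 1.564, -0.481]
contact_force: [0.1, 2.2, 7.5]
opening: 0.0112
16.9 grasp [ 0.5093 -0.3023  0.2146] x [ 0.006 -0.003 -1.   ] z [ 0.542 -0.84   0.006] q [-0.67  0.49  1.39  0.    1.26  0.33] F [0.1 2.2 7.5] open 0.0112
[ 0.38  0.14 -0.06] 0.611645212048351
```

```bash
python3 -m creep '[{"translation":[0.0015,0,0],"twist":[-0.1,0,0],"hand":0},{"translation":[0.0015,0,0],"twist":[-0.2,0,0],"hand":0},{"translation":[0.0015,0,0],"twist":[-0.32,0,0],"hand":0},{"translation":[0.0015,0,0],"twist":[-0.44,0,0],"hand":0},{"translation":[0.0015,0,0],"twist":[-0.51,0,0],"hand":0}]'
python3 -m creep '[{"translation":[0.0005,0,0],"twist":[0,0,0],"hand":0}]'
python3 -c "
from h import *
T,_=pose();st();print(robot.observe()['torque'].round(2),np.arctan2(T[1,2],T[0,2])+np.radians(92.2))"
```

```text
time: 17.4
tool_pos: [0.5097, -0.3017, 0.2206]
tool_rot: [0.115, 1.562, -0.369]
contact_force: [-0.4, 4.1, 9.8]
opening: 0.0116
time: 17.5
tool_pos: [0.5097, -0.3016, 0.221]
tool_rot: [0.065, 1.561, -0.416]
contact_force: [-3.5, -0.4, 5.7]
opening: 0.0115
17.5 grasp [ 0.5097 -0.3016  0.215 ] x [ 0.009 -0.004 -1.   ] z [ 0.887 -0.462  0.009] q [-0.66  0.48  1.39  0.    1.26 -0.18] F [-3.5 -0.4  5.7] open 0.0115
[-0.01  0.7   0.03] 1.1284193131100362
```

```bash
python3 -m creep '[{"translation":[-0.005,0,0],"twist":[0,0,0],"hand":0},{"translation":[-0.01,0,0],"twist":[0,0,0],"hand":0},{"translation":[-0.015,0,0],"twist":[0,0,0],"hand":0},{"translation":[-0.022,0,0],"twist":[0,0,0],"hand":0},{"translation":[-0.03,0,0],"twist":[0,0,0],"hand":0}]'
python3 -c "
from h import *
st()"
```

```text
time: 18.0
tool_pos: [0.5093, -0.3015, 0.2513]
tool_rot: [0.084, 1.562, -0.397]
contact_force: [-0.3, -0.6, -0.1]
opening: 0.0116
18.0 grasp [ 0.5094 -0.3015  0.2453] x [ 0.008 -0.003 -1.   ] z [ 0.887 -0.463  0.009] q [-0.67  0.46  1.34  0.    1.33 -0.18] F [-0.3 -0.6 -0.1] open 0.0116
```

```bash
python3 -m creep '[{"translation":[-0.02,0,0],"twist":[0,0.008,0],"hand":0},{"translation":[-0.045,0,0],"twist":[0,0.008,0],"hand":0},{"translation":[-0.07,0,0],"twist":[0,0.008,0],"hand":0},{"translation":[-0.085,0,0],"twist":[0,0.008,0],"hand":0},{"translation":[-0.09,0,0],"twist":[0,0.008,0],"hand":0}]'
python3 - <<'E'
from h import *
st()
s,cs=grab('scene','s14.png');w,cw=grab('wrist','w14.png');t,ct=grab('top','t14.png')
s0=cv2.imread('pics/scene0.png')
f=lambda im,c,p:im[tuple(int(round(q)) for q in proj(c,p)[::-1])].tolist()
T,_=pose();G=T[:3,3]+.006*T[:3,0]; cen=G-[0,0,.0095]
print('cap skirt px scene',proj(cs,cen-[0,0,.024]).round(),f(s,cs,cen-[0,0,.024]+[.02,-.02,0]),'start there',f(s0,cs,cen-[0,0,.024]+[.02,-.02,0]))
print('bare neck/mouth',[f(s,cs,(.509,-.302,.19)),f(s0,cs,(.509,-.302,.19))],'old cap top',proj(cs,(.509,-.302,.21)).round(),f(s,cs,(.509,-.302,.21)),f(s0,cs,(.509,-.302,.21)))
# bystanders' shift
from numpy import array
for n,lo,hi in(('bowl',(80,100,40),(100,255,255)),('mug',(3,120,40),(9,255,255))):
    r=[]
    for im in(cv2.imread('pics/top0.png'),t):
        m=cv2.inRange(cv2.cvtColor(im,40),lo,hi);m[:100]=0 if n=='mug' else m[:100];m[170:]=0;m[:,:240]=0;m[:,400:]=0
        M=cv2.moments(m,True);r.append((round(M['m10']/M['m00'],1),round(M['m01']/M['m00'],1),int(M['m00'])))
    print(n,r)
a=cv2.imread('pics/top0.png')[270:300,245:275].mean(2).astype(np.float32);b=t[270:300,245:275].mean(2).astype(np.float32)
print('salt',cv2.phaseCorrelate(a,b))
E
```

```text
time: 18.5
tool_pos: [0.509, -0.3015, 0.3436]
tool_rot: [0.021, 1.566, -0.459]
contact_force: [0.1, -0.3, -0.9]
opening: 0.0117
18.5 grasp [ 0.509  -0.3015  0.3376] x [ 0.004 -0.002 -1.   ] z [ 0.887 -0.463  0.004] q [-0.66  0.42  1.16  0.    1.56 -0.18] F [ 0.1 -0.3 -0.9] open 0.0117
cap skirt px scene [198. 197.] [100, 103, 104] start there [113, 155, 188]
bare neck/mouth [[118, 117, 117], [104, 107, 109]] old cap top [206. 227.] [113, 132, 151] [139, 143, 144]
bowl [(349.0, 131.2, 1068), (349.0, 131.2, 1070)]
mug [(271.9, 129.3, 824), (271.9, 129.4, 830)]
salt ((-0.054057013998903614, 0.027695045113327765), 0.9433006270726522)
```

```bash
python3 -c "
from h import *
st();robot.hand_in()"
```

```text
18.65 grasp [ 0.5085 -0.3011  0.3348] x [ 0.     0.001 -1.   ] z [ 0.887 -0.463  0.   ] q [-0.66  0.42  1.16  0.    1.56 -0.18] F [ 0.3 -0.4 -0.5] open 0.0114
the job is handed in; nothing more can be done
```

The job is handed in, but I can't confirm the scouring balls went into the tier, and that part probably failed. I carried the tray to the tier by its handle and tipped it about 0.75 rad, with its pouring edge over the tier. I then stood it upright, empty, where it had been.

**Balls (check failed):** After the pour the tray weighed about 1 N less, so the balls had left it. None of them showed in the tier in the top, scene and wrist pictures. Comparing pictures with the start also found none on the table or floor. I don't know where they went, and I went on to the cap without recovering them.

**Cap (checks agree):** I pressed the cap down until the force read about 7–10 N, turned it about 1.13 rad anticlockwise and lifted it straight off. It is still held upright, with the gripper stopped at 11.4 mm on the 12 mm grip bar. Its skirt is about 10 cm above the jug's mouth. The scene picture shows it there and gone from the neck.

**Bystanders:** The sugar bowl, mug and salt shaker are within about 0.1 pixel of where they started. I left the purple and yellow look-alike caps alone. The job took 18.65 s.

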